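# Gauge the wall of a tube on a sloping rest

### The arm

A 6-joint arm with a two-finger parallel gripper is mounted at the origin on a cart in front of the work surface, level with it; the furniture and walls round the work are solid. World frame = base frame: x ahead of the robot, y to its left, z up, the work surface at z = 0. Lengths are in m, angles in rad, forces in N, time in s.
With the tool pointing down it reaches from about 0.35 to 0.775 m from the base axis. Payload 5.5 kg.
Tool frame: the origin (TCP) lies midway between the tips of the shut fingers; the grasp point (between the pads) lies 19 mm behind it (env.tcp_to_grasp is the distance from the TCP to the grasp point, in m); z points along the fingers, y is the direction in which the jaws open and shut (so a half turn about z gives the same grasp; the last joint's range is limited). The gripper opens to 85 mm and grips with 20 to 120 N. Pads are 22 mm wide; open, the fingers measure 114 mm over their backs; the gripper's body (76 mm by 85 mm) begins 54 mm behind the grasp point. The pads swing forward as they close: fully open they stand 13 mm farther back than shut.
Start: joints at [-1.427, 0.313, 0.046, 1.304, 0, 1.431], TCP at [0.161, -0.552, 0.208] pointing down, gripper open.
Joint ranges: [-2.76, 2.76], [-0.86, 1.69], [-1.03, 1.26], [-2.2, 2.34], [-1.47, 1.5], [-3.14, 3.14]. Speed limits (rad/s): [2.57, 2.57, 3.14, 3.14, 3.14, 3.14].

### API

Orientations are given as a unit quaternion [w, x, y, z].
In Python, from workcell import get_state, viewer, hand_in, finder, env gives the robot as it stands.
- The arm moves only by the tool arm_command, never from a script. Its argument "motion" is a list of rows, each an object of numbers: "x", "y", "z": the shift along the tool's x, y, z in mm; "rx", "ry", "rz": the turn, a rotation vector about the tool's x, y, z in degrees; "hand": the closure, from -1 (fully open) to 1 (shut). A call has 1 to 10 rows; each row is the pose to reach, as a shift and turn from the pose commanded when the call began, along the tool's axes at that moment; what a row does not reach only later rows make up. A row lasts 1/8 s, in which the tool goes at most 62.5 mm and 10.7 degrees, less where a joint would pass 70% of its speed; a pose out of reach is approached as far as the arm can. A call with a gripper value outside its range is refused whole. The fingers move at their own pace and stop on an object; "force" is the grip in N (left out, the last holds). Time passes only in rows, so rows that repeat a pose let the fingers close. It gives the time, the measured TCP pose, the force and the opening at its end, in the units of the state.
- get_state(): the state, without advancing time (a new reading comes with each control period).
- viewer.read_camera(name): name is "scene" or "side" or "wrist"; returns a dict with "image" (420x560x3 uint8, red, green, blue), "z_map" (420x560 float32, m along the optical axis (not along the pixel's ray), 0 where there is no reading), "intrinsics" (3x3 intrinsics, pixels), "rvec" (rotation vector, rad) and "tvec" (3), from world to camera coordinates, as OpenCV has them. Camera axes: x right, y down, z forward; pixel columns grow to the right and rows downward; lengths in m; the calibration is good to about 2 mm. A picture is of the moment at which its call begins.
- hand_in(): hands the job in, once; it reports no verdict.
Trained networks look in a picture, given as the dict that the camera call returned (one of the last four; its "shot" number tells which), for a name from the list of things; names that differ only in an ending like _2 or _b are one class to them, and where a whole thing is asked for, a point or a joint stands for the part that bears it (a point fixed in the world has none). Each returns a list of dicts, best first, with "score" (0 to 1); they miss things now and then, are a little off and sometimes report something else, mostly with a low value. They report only what shows in the picture. A call takes as long as a camera call. They do not tell look-alikes from the thing itself.
- finder.find_in(picture, query): "at" ([column, row] in pixels, amid what is visible of it).
- finder.masks_of(picture, query): "region" (420x560 bool, what is visible of it) and "at" ([column, row] in pixels, amid what is visible of it).
The state is a dict: "clock": time; "joint_pos": joint angles; "qvel": joint speeds; "tau": joint torques, N m; "tcp_pos": TCP position; "orientation": TCP orientation; "wrist_force": force on the tool from outside, world axes, zero at the start; "ft_torque": the same for the moment, N m; "finger_gap": finger opening in m.
Only numpy, scipy, OpenCV 4.12 (cv2) and the standard library are available. Lean on these libraries where they do the work, as an engineer would, in place of code of your own. Each camera call takes 0.05 s, during which the arm holds its last target.

### The job

Lay the square tube offcut on the sloping rest, chalked face up and wholly on the bed, with one long side against both stops, and let go of it. Then take the pen gauge out of its stand, set its tip inside the chalk ring with the pen square to that sloping face, and press gently until the sprung tip is about half way in. Finish while holding the gauge still like that, and leave the loose flat offcut where it lies.

Things in the scene. Friction and masses are not known exactly. Their poses are not given: they have to be found in the camera images.
- tube: the square steel tube offcut to be measured, brown, loose, 40 (x) x 120 (y) x 40 (z) mm, 0.28 kg, hollow along y; lies on the table with its chalked face up. Origin at the centre of its underside, z through the chalked face. Turned any way on the table; either end may lie to either side of the rest
- tube_centre (a point): centre of the tube, 20 mm above its underside; axes of the tube (y along its length, x across)
- tube_mark (a point): centre of the chalk ring (20 mm in diameter, white, a dot in the middle) on the tube's top face, 32 mm from the tube's centre towards its +y end and 40 mm above its underside; axes of the tube, z square out of the face
- rest: the sloping rest, dark steel, fixed; a foot plate 116 (x) x 170 (y) x 8 mm under a sloping bed. Origin on the table under its centre; the bed rises along +x, its low side is towards the robot. On that low side two stop tabs, each 26 mm long, 14 mm high, 8 mm thick; the 64 mm between them is open for a finger
- rest_bed: the bed of the rest, a steel plate sloping 20 degrees. Origin on its upper surface, 48 mm above the table; x up the slope, y level along the bed, z square out of it. Plate from x = -34 to +50 mm, y = -80 to +80 mm. Stop tabs centred at y = -45 and +45 mm, their upper sides at x = -20 mm. A tube lying against both has its centre at x = 0, z = 20 mm
- stand: the gauge's stand, an aluminium block 70 x 70 x 65 mm high with an upright through hole 25 mm wide at its centre, fixed. Origin at the centre of its underside
- gauge: the pen gauge, loose, 0.15 kg, standing tip down in its stand's hole. Grey square grip 26 x 26 x 56 mm, faces square to the stand's, resting on the block; below it a barrel 22 mm in diameter, 40 mm long, then the sprung tip, 5 mm in diameter, standing out 14 mm. Lift straight up 60 mm to clear the stand. Origin on the axis at the grip's underside; z along the pen, away from the tip
- gauge_grip (a point): centre of the gauge's square grip, 28 mm above its underside; axes of the gauge. With the tip out, the tip's end is 82 mm from here along -z
- gauge_tip_end (a point): the end of the gauge's sprung tip, on the pen's axis; axes of the gauge
- gauge_tip (a joint): how far the sprung tip is pushed in: 0 = out, 0.012 m = fully in. Spring: 1 N at 0, 4 N half way (0.006), 7 N fully in
- flat_offcut: a loose flat steel offcut 32 x 110 x 8 mm lying near the tube; not part of the job. Origin at the centre of its underside
Not all that is in view belongs to the job. What is shaped like the gauge but purple is not meant.

How it is judged:
On the way, in this order (a step that is already met when the one before it is completed fails the run):
1. the tube lies on the sloping bed, chalked face up, against both stops, and is let go, the gauge still in its stand (x of tube_centre in the frame of rest_bed between -0.004 and 0.006 m and y of tube_centre in the frame of rest_bed between -0.02 and 0.02 m and z of tube_centre in the frame of rest_bed between 0.016 and 0.023 m and angle between the z axis of tube_centre and the z axis of rest_bed, either way round below 0.06 rad and angle between the y axis of tube_centre and the y axis of rest_bed, either way round below 0.08 rad and z of tube_mark in the frame of rest_bed above 0.035 m and contact force between the fingers and tube below 0.1 N and horizontal distance between gauge_grip and stand below 0.01 m and height (world z) of gauge_grip below 0.1 m), for 0.3 s.
2. the gauge is out of its stand, held clear above the table (height (world z) of gauge_tip_end above 0.068 m and contact force between the fingers and gauge above 1 N and contact force between gauge and stand below 0.1 N), for 0.1 s.
At the end, for the whole second after the job is handed in: Tube on the bed, chalk up, within 6 mm of both stops, 20 mm of the middle, 3.4 deg of flat, 4.6 deg of in line, not touched by the fingers. Gauge held still, tip within 7.5 mm of the ring's centre, within 8 deg of square, pushed in 3 to 10 of 12 mm (1 to 10 N), clear of the rest (x of tube_centre in the frame of rest_bed between -0.004 and 0.006 m and y of tube_centre in the frame of rest_bed between -0.02 and 0.02 m and z of tube_centre in the frame of rest_bed between 0.016 and 0.023 m and angle between the z axis of tube_centre and the z axis of rest_bed, either way round below 0.06 rad and angle between the y axis of tube_centre and the y axis of rest_bed, either way round below 0.08 rad and z of tube_mark in the frame of rest_bed above 0.035 m and contact force between the fingers and tube below 0.1 N and distance between gauge_tip_end and tube_mark below 0.0075 m and angle between the z axis of gauge_grip and the z axis of tube_centre, either way round below 0.14 rad and value of joint gauge_tip between 0.003 and 0.01 m and contact force between gauge and tube between 1 and 10 N and contact force between the fingers and gauge above 1 N and contact force between gauge and rest below 0.1 N and linear speed of each of gauge, tube below 0.01 m/s); the arm keeps its last pose, push and grip.
It fails at once if the gauge is pressed hard on the tube (over 20 N) (contact force between gauge and tube above 20 N).
It fails at once if the loose flat offcut is moved more than 30 mm (distance of flat_offcut from where it was at the start of the episode above 0.03 m).
It also fails if it takes over 61 s, if anything falls off the work surface, if the arm or the gripper's body presses on something with over 40 N, if the wrist force passes 120 N, or if a joint passes its speed limit or range.

## Working session

There is one attempt and no reset: what is moved stays moved. The work goes in short steps, Python scripts to look and compute and a tool call to move; the robot and the scene stay as the last step left them, time stands still between calls to the robot, and variables do not carry over. Pictures are saved under pics/ and viewed, and the job is handed in when it is done.

Besides the shell and the picture viewer there is one more tool, called by a JSON object that holds its "api" and its "payload", one argument or row to a line. arm_command: Moves the arm, as the interface text tells. Its arguments: {"type":"object","properties":{"motion":{"type":"array","items":{"type":"object","properties":{"x":{"type":"number"},"y":{"type":"number"},"z":{"type":"number"},"rx":{"type":"number"},"ry":{"type":"number"},"rz":{"type":"number"},"hand":{"type":"number"}}}},"force":{"type":"number"}},"required":["motion"]}

```bash
mkdir -p pics; ls; cat > snap.py <<'E'
import numpy as np, cv2
from workcell import get_state, viewer, hand_in, finder, env
def snap(n, fn=None):
    p=viewer.read_camera(n)
    if fn: cv2.imwrite('pics/'+fn, p['image'][:,:,::-1])
    return p
def Rt(p):
    R,_=cv2.Rodrigues(np.array(p['rvec'],float)); return R,np.array(p['tvec'],float).ravel()
def deproj(p,u,v,z=None):
    K=np.array(p['intrinsics']);R,t=Rt(p)
    if z is None: z=p['z_map'][np.int32(v),np.int32(u)]
    c=np.stack([(u-K[0,2])/K[0,0]*z,(v-K[1,2])/K[1,1]*z,z*np.ones_like(u,dtype=float)],-1)
    return (c-t)@R
def proj(p,X):
    K=np.array(p['intrinsics']);R,t=Rt(p)
    c=np.atleast_2d(X)@R.T+t; q=c@K.T; return q[:,:2]/q[:,2:]
def cloud(p):
    v,u=np.mgrid[0:420,0:560]; return deproj(p,u.astype(float),v.astype(float),p['z_map'])
E
python3 - <<'E'
from snap import *
print(get_state())
for n in ['scene','side','wrist']:
    p=snap(n,n+'0.png'); R,t=Rt(p); print(n,-R.T@t,R[2],p['intrinsics'][0])
    for q in ['tube','tube_mark','rest','stand','gauge','flat_offcut']:
        print(q,[(np.round(d['at']),round(d['score'],2)) for d in finder.find_in(p,q)][:4])
    np.savez('shot_'+n,**p)
E
```

```text
pics
{'clock': 0.0, 'joint_pos': array([-1.42660503e+00,  3.13998426e-01,  4.49408489e-02,  1.30364887e+00,
       -2.36535874e-05,  1.43114845e+00]), 'qvel': array([-4.95918278e-04, -5.42474106e-04,  7.98287769e-04, -2.03230300e-03,
       -7.97961251e-05, -2.97379206e-04]), 'tau': array([ 1.27351537e-03, -4.80624461e+01,  2.98535103e+01,  1.92928535e-02,
       -2.53047010e-04,  3.20373168e-06]), 'tcp_pos': array([ 0.16089525, -0.55140931,  0.20699449]), 'orientation': array([-9.55031315e-04,  9.89945853e-01,  1.41443611e-01, -1.39963763e-05]), 'wrist_force': array([-0.24388913, -0.87858315,  0.20763303]), 'ft_torque': array([-0.00301215, -0.0257433 ,  0.00015125]), 'finger_gap': 0.08502546972241984}
scene [ 1.50769517 -0.23666751  0.56423976] [-0.88011722  0.21816748 -0.42165938] [436.47795718   0.         281.96759125]
tube [(array([274., 221.]), 0.92)]
tube_mark [(array([270., 223.]), 0.64)]
rest []
stand [(array([388., 223.]), 0.94)]
gauge [(array([416., 222.]), 0.95), (array([393., 202.]), 0.54), (array([270., 223.]), 0.24)]
flat_offcut [(array([290., 261.]), 0.87), (array([271., 221.]), 0.7)]
side [ 0.54130129 -1.0346882   0.51304826] [ 1.43937442e-05  9.19692233e-01 -3.92640035e-01] [397.58518986   0.         275.88276196]
tube [(array([238., 218.]), 0.7)]
tube_mark [(array([237., 219.]), 0.88)]
rest [(array([254., 280.]), 0.59)]
stand [(array([277., 181.]), 0.67)]
gauge [(array([298., 167.]), 0.48)]
flat_offcut [(array([299., 227.]), 0.67), (array([254., 268.]), 0.43)]
wrist [ 0.24063781 -0.52796884  0.37481868] [-0.30748545 -0.09086742 -0.94720421] [363.03959076   0.         282.64865067]
tube []
tube_mark []
rest []
stand []
gauge []
flat_offcut []
```

View pics/scene0.png

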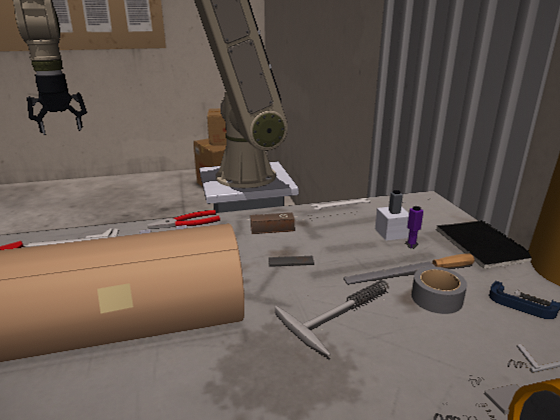

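View pics/side0.png

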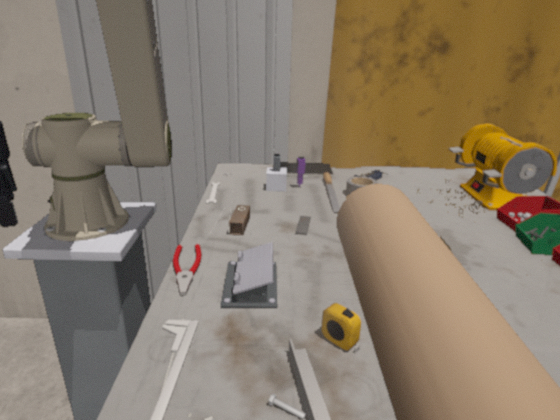

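View pics/wrist0.png

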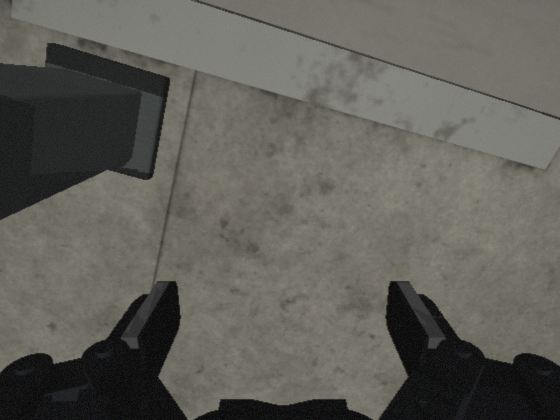

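The tube is at scene (272,222) with its ring near (283,216). In the side view it is at (239,218). The flat offcut is at scene (290,261) and side (303,225). The stand is at scene (392,222) with the grey gauge at (396,200). The purple look-alike at scene (415,222) is a decoy. The rest shows only in the side view, at (252,275). Next I measure from the depth maps.

```bash
python3 - <<'E'
from snap import *
from scipy.spatial import cKDTree
S={n:dict(np.load(f'shot_{n}.npz',allow_pickle=True)) for n in ['scene','side']}
def crop(n,a,fn,s=6):
    x0,y0,x1,y1=a; c=S[n]['image'][y0:y1,x0:x1,::-1]; cv2.imwrite('pics/'+fn,cv2.resize(c,None,fx=s,fy=s,interpolation=cv2.INTER_CUBIC))
crop('scene',(240,200,370,280),'c_sc_tube.png',6)
crop('side',(200,190,320,310),'c_si.png',5)
crop('scene',(360,180,440,260),'c_sc_g.png',6)
for n,box in [('scene',(240,205,310,240)),('side',(220,195,262,240))]:
    P=cloud(S[n]); x0,y0,x1,y1=box
    Q=P[y0:y1,x0:x1].reshape(-1,3); Q=Q[np.isfinite(Q).all(1)]
    T=Q[(Q[:,2]>0.034)&(Q[:,2]<0.046)]
    r=cv2.minAreaRect((T[:,:2]*1000).astype(np.float32)); print(n,'tube top',len(T),r,T[:,2].mean())
    W=Q[(Q[:,2]>-0.02)&(Q[:,2]<0.01)]; print('table z',np.median(W[:,2]))
for n,box in [('scene',(370,180,440,250)),('side',(260,150,310,195))]:
    P=cloud(S[n]); x0,y0,x1,y1=box
    Q=P[y0:y1,x0:x1].reshape(-1,3)
    T=Q[(Q[:,2]>0.060)&(Q[:,2]<0.068)];r=cv2.minAreaRect((T[:,:2]*1000).astype(np.float32)); print(n,'stand top',len(T),r,np.median(T[:,2]))
    T=Q[(Q[:,2]>0.075)&(Q[:,2]<0.13)]; print(np.c_[T.min(0),T.max(0),T.mean(0)])
    T=Q[(Q[:,2]>0.11)&(Q[:,2]<0.13)];
    for t in [T]: print(len(t), cv2.minAreaRect((t[:,:2]*1000).astype(np.float32)))
P=cloud(S['side']); Q=P[235:310,215:285].reshape(-1,3)
T=Q[(Q[:,2]>0.004)&(Q[:,2]<0.012)];print('foot',len(T),cv2.minAreaRect((T[:,:2]*1000).astype(np.float32)))
T=Q[(Q[:,2]>0.025)];print('bed',len(T),cv2.minAreaRect((T[:,:2]*1000).astype(np.float32)),np.c_[T.min(0),T.max(0)])
Pf=cloud(S['side'])[212:240,292:315].reshape(-1,3); T=Pf[(Pf[:,2]>0.005)&(Pf[:,2]<0.014)]; print('flat',len(T),cv2.minAreaRect((T[:,:2]*1000).astype(np.float32)))
E
```

```text
scene tube top 369 ((440.4016418457031, -2.4446945190429688), (119.18342590332031, 45.20827102661133), 85.39314270019531) 0.04079806286190277
table z 0.001985931579587759
side tube top 264 ((436.9485168457031, -2.5490264892578125), (124.06189727783203, 39.87152862548828), 84.51118469238281) 0.03794783364243886
table z -0.0018677103050737257
scene stand top 276 ((573.2725830078125, 310.38232421875), (72.02108001708984, 135.48358154296875), 86.4642333984375) 0.06601979108639501
[[0.53000386 0.64444188 0.5891275 ]
 [0.2987703  0.34167224 0.31530264]
 [0.0750621  0.1285512  0.1001759 ]]
138 ((583.2401733398438, 317.8800048828125), (109.94445037841797, 24.566715240478516), 10.270402908325195)
side stand top 134 ((572.0755004882812, 311.9300231933594), (74.57587432861328, 133.77194213867188), 86.48519134521484) 0.06289988425991327
[[0.52766108 0.63877544 0.57977586]
 [0.29599755 0.33209885 0.3093829 ]
 [0.07510961 0.12445821 0.09839323]]
45 ((580.7809448242188, 312.1793212890625), (106.902099609375, 23.603466033935547), 4.875611782073975)
foot 970 ((487.6043701171875, -295.20745849609375), (115.61756896972656, 170.43112182617188), 1.5556352138519287)
bed 1753 ((501.309326171875, -623.3836669921875), (79.81877899169922, 823.8637084960938), 0.9857470393180847) [[ 0.45494913  0.54130129]
 [-1.0346882  -0.21114966]
 [ 0.02517789  0.51304826]]
flat 158 ((619.8907470703125, 1.4017410278320312), (114.36349487304688, 32.026981353759766), 80.24447631835938)
```

View pics/c_sc_tube.png

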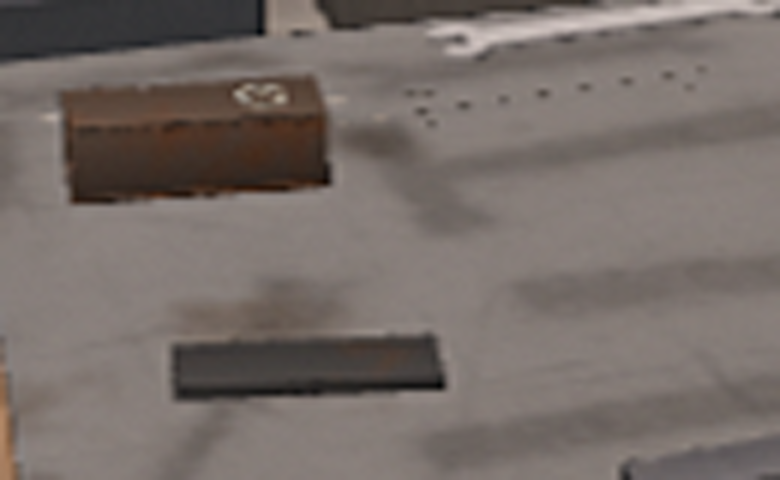

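View pics/c_si.png

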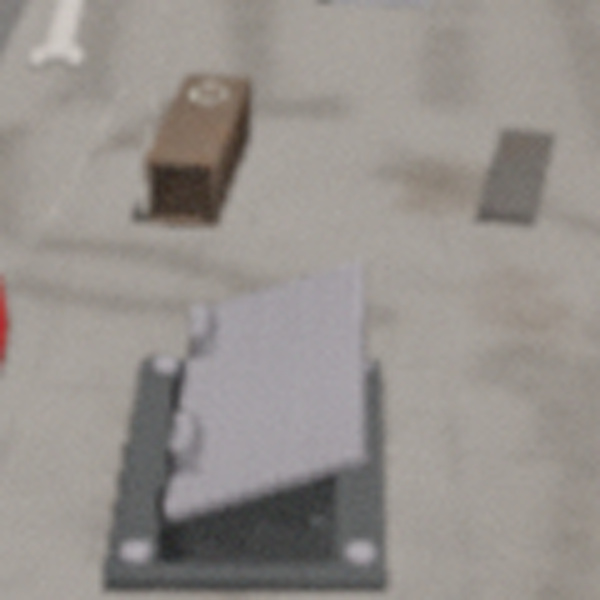

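View pics/c_sc_g.png

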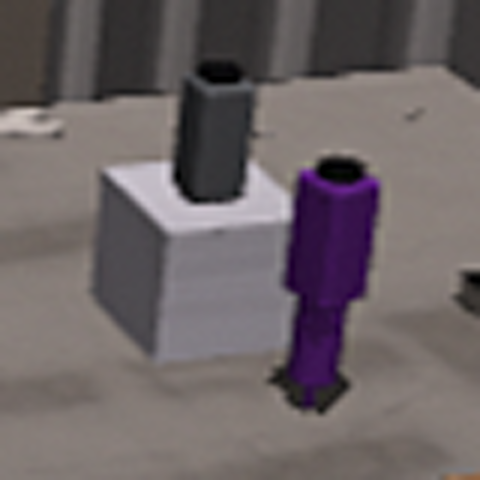

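```bash
cat >> snap.py <<'E'
from scipy.spatial.transform import Rotation as Ro
def cur():
    s=get_state(); q=s['orientation']; return np.array(s['tcp_pos']),Ro.from_quat([q[1],q[2],q[3],q[0]]),s
def goto(p,R):
    p0,R0,s=cur(); d=R0.inv().apply(np.array(p)-p0)*1000; r=(R0.inv()*R).as_rotvec(degrees=True)
    print('d mm',np.round(d,1),'rot deg',np.round(r,1),'rows>=',max(np.linalg.norm(d)/62.5,np.linalg.norm(r)/10.7)); return d,r
def Rdown(az):  # tool x at azimuth az deg, z down
    a=np.radians(az); x=np.array([np.cos(a),np.sin(a),0]);z=np.array([0,0,-1.]);return Ro.from_matrix(np.c_[x,np.cross(z,x),z])
def Rtilt(az,t=20): # bed with y azimuth az (bed x azimuth az-90), tool x=+bed y, z=-bed normal
    a=np.radians(az-90); bx=np.array([np.cos(a)*np.cos(np.radians(t)),np.sin(a)*np.cos(np.radians(t)),np.sin(np.radians(t))])
    by=np.array([-np.sin(a),np.cos(a),0]); bz=np.cross(bx,by); return Ro.from_matrix(np.c_[by,np.cross(-bz,by),-bz]),np.c_[bx,by,bz]
E
python3 - <<'E'
from snap import *
print([a for a in dir(env) if not a.startswith('_')], env.tcp_to_grasp)
print('over tube'); goto([0.439,-0.0025,0.16],Rdown(85))
w=dict(np.load('shot_wrist.npz',allow_pickle=True)); R,t=Rt(w); p,R0,s=cur(); print(R0.inv().apply(-R.T@t-p), R0.inv().apply(R.T), proj(w,p))
S={n:dict(np.load(f'shot_{n}.npz',allow_pickle=True)) for n in ['scene','side']}
# bed plane fit
P=cloud(S['side']); Q=P[235:310,215:285].reshape(-1,3); Q=Q[(Q[:,2]>0.03)&(Q[:,2]<0.12)&(Q[:,1]>-.5)]
A=np.c_[Q[:,:2],np.ones(len(Q))]; 
m=np.ones(len(Q),bool)
for i in range(8):
    c,*_=np.linalg.lstsq(A[m],Q[m,2],rcond=None); r=Q[:,2]-A@c; m=abs(r)<0.004
n=np.array([-c[0],-c[1],1]);n/=np.linalg.norm(n);print('bed n',n,np.degrees(np.arccos(n[2])),'az',np.degrees(np.arctan2(n[1],n[0])),m.sum())
B=Q[m]; print('bed rect',cv2.minAreaRect((B[:,:2]*1000).astype(np.float32)), 'height at 0.4876,-.2952',c@[.4876,-.2952,1])
for n_,sh in [('scene',(360,460)),('side',(262,312))]:
    im=S[n_]['image'].astype(int)
    P=cloud(S[n_]); x0,x1=sh; y0,y1=(180,250) if n_=='scene' else (150,195)
    I=im[y0:y1,x0:x1]; q=P[y0:y1,x0:x1]
    pur=(I[...,2]-I[...,1]>30)&(q[...,2]>0.01); T=q[pur]; print(n_,'purple',pur.sum(),T.min(0),T.max(0),np.median(T,0))
    dark=(I.max(-1)<110)&(q[...,2]>0.075)&(q[...,2]<.13)&(I[...,2]-I[...,1]<15); T=q[dark]; print('gauge',dark.sum(),np.percentile(T,5,0),np.percentile(T,95,0))
    T=q[(q[...,2]>0.058)&(q[...,2]<0.070)&(I.min(-1)>130)]; print('stand',len(T),cv2.minAreaRect((T[:,:2]*1000).astype(np.float32)))
E
```

```text
['MotionError', 'tcp_to_grasp'] 0.0187
over tube
d mm [ 420.8 -449.7   47.9] rot deg [  0.    0.  -68.7] rows>= 9.883632375947638
[ 0.08320252 -0.00079521 -0.16688978] [[ 0.01472077  0.95140528  0.30758949]
 [-0.99576596 -0.0139671   0.09085748]
 [ 0.09073842 -0.30762463  0.94717138]] [[283.82487593 260.22090813]]
bed n [-0.33694252 -0.01010164  0.94147103] 19.699918010981808 az -178.28276999709212 1420
bed rect ((495.6172180175781, -293.21661376953125), (79.80059051513672, 163.43373107910156), 0.9831869006156921) height at 0.4876,-.2952 0.04629034474827742
scene purple 373 [ 0.61959018 -0.23666751  0.01122599] [1.50769517 0.3424801  0.56423976] [0.6355619  0.32019529 0.07569348]
gauge 269 [0.5351744  0.30002886 0.07878777] [0.62834479 0.32584906 0.12649825]
stand 188 ((542.8619384765625, 313.3536071777344), (69.9865951538086, 73.21070861816406), 87.35662841796875)
side purple 125 [0.61589596 0.30283767 0.01719498] [0.63884509 0.3232646  0.11116168] [0.62662673 0.31366412 0.07512188]
gauge 110 [0.53126994 0.2980767  0.07763225] [0.61354758 0.32336514 0.12322403]
stand 125 ((537.98046875, 312.4830322265625), (74.84212493896484, 66.94573211669922), 89.27147674560547)
```

{"api": "arm_command", "payload": {
  "motion": [
    {"x": 421, "y": -450, "z": 30, "rz": -68.7, "hand": -1},
    {"x": 421, "y": -450, "z": 30, "rz": -68.7},
    {"x": 421, "y": -450, "z": 30, "rz": -68.7},
    {"x": 421, "y": -450, "z": 30, "rz": -68.7},
    {"x": 421, "y": -450, "z": 30, "rz": -68.7},
    {"x": 421, "y": -450, "z": 30, "rz": -68.7},
    {"x": 421, "y": -450, "z": 30, "rz": -68.7},
    {"x": 421, "y": -450, "z": 30, "rz": -68.7},
    {"x": 421, "y": -450, "z": 30, "rz": -68.7},
    {"x": 421, "y": -450, "z": 30, "rz": -68.7}
  ]
}}

```text
invalid input at $.motion[0]: expected keys x, y, z, rx, ry, rz, hand
```

{"api": "arm_command", "payload": {
  "motion": [
    {"x": 421, "y": -450, "z": 30, "rx": 0, "ry": 0, "rz": -68.7, "hand": -1},
    {"x": 421, "y": -450, "z": 30, "rx": 0, "ry": 0, "rz": -68.7, "hand": -1},
    {"x": 421, "y": -450, "z": 30, "rx": 0, "ry": 0, "rz": -68.7, "hand": -1},
    {"x": 421, "y": -450, "z": 30, "rx": 0, "ry": 0, "rz": -68.7, "hand": -1},
    {"x": 421, "y": -450, "z": 30, "rx": 0, "ry": 0, "rz": -68.7, "hand": -1},
    {"x": 421, "y": -450, "z": 30, "rx": 0, "ry": 0, "rz": -68.7, "hand": -1},
    {"x": 421, "y": -450, "z": 30, "rx": 0, "ry": 0, "rz": -68.7, "hand": -1},
    {"x": 421, "y": -450, "z": 30, "rx": 0, "ry": 0, "rz": -68.7, "hand": -1},
    {"x": 421, "y": -450, "z": 30, "rx": 0, "ry": 0, "rz": -68.7, "hand": -1},
    {"x": 421, "y": -450, "z": 30, "rx": 0, "ry": 0, "rz": -68.7, "hand": -1}
  ]
}}

```text
clock: 2.3
tcp_pos: [0.44, 0.0, 0.1782]
orientation: [0.001, 0.737, 0.676, 0.0]
wrist_force: [0.5, -0.8, -0.1]
finger_gap: 0.0855
```

```bash
python3 - <<'E'
from snap import *
p=snap('wrist','w1.png'); np.savez('shot_w1',**p)
P=cloud(p); Q=P.reshape(-1,3); I=p['image'].reshape(-1,3).astype(int)
t,R0,s=cur(); print(t,R0.as_matrix()[:,0])
near=(abs(Q[:,0]-.44)<.06)&(abs(Q[:,1])<.1)&(Q[:,2]>.032)&(Q[:,2]<.048)
T=Q[near]; print(len(T),np.median(T[:,2]),cv2.minAreaRect((T[:,:2]*1000).astype(np.float32)))
tb=Q[(abs(Q[:,0]-.44)<.12)&(abs(Q[:,2])<.01)]; print('table',np.median(tb[:,2]))
for d in finder.find_in(p,'tube_mark'): print(d['at'],d['score'],deproj(p,*[np.array(a) for a in d['at']]))
E
```

```text
[0.4420763  0.00486265 0.17784429] [0.08198252 0.99662688 0.00370448]
6185 0.04089332860478407 ((439.99688720703125, 0.6796722412109375), (120.32042694091797, 40.134742736816406), 84.59468841552734)
table 0.0009219562675676459
[281.8, 178.5] 0.69 [0.44073808 0.00947809 0.04170062]
```

View pics/w1.png

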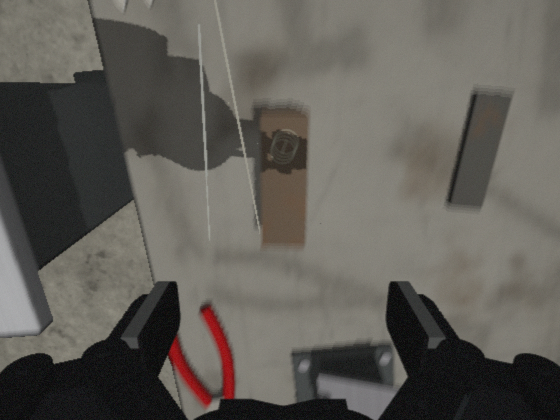

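```bash
python3 - <<'E'
from snap import *
p=snap('wrist','w2.png'); np.savez('shot_w2',**p)
P=cloud(p); Q=P.reshape(-1,3)
t,R0,s=cur(); print(t,R0.as_matrix()[:,0],s['clock'],np.abs(s['qvel']).max())
near=(abs(Q[:,0]-.44)<.06)&(abs(Q[:,1])<.1)&(Q[:,2]>.032)&(Q[:,2]<.048)
T=Q[near]; r=cv2.minAreaRect((T[:,:2]*1000).astype(np.float32)); print(len(T),np.median(T[:,2]),r)
goto([r[0][0]/1e3,r[0][1]/1e3,0.028],Rdown(r[2]))
fl=Q[(Q[:,0]>.55)&(Q[:,2]>.005)&(Q[:,2]<.014)&(abs(Q[:,1])<.12)]; print('flat',cv2.minAreaRect((fl[:,:2]*1000).astype(np.float32)))
E
```

```text
[4.39694454e-01 2.56255712e-04 1.77747216e-01] [ 8.21265868e-02  9.96621905e-01 -3.87426223e-05] 2.45 0.06574646108286503
6170 0.04090451149397148 ((439.95025634765625, 0.8114166259765625), (120.14238739013672, 40.03699493408203), 84.60676574707031)
d mm [  0.6   0.2 149.7] rot deg [-0.   0.   0.7] rows>= 2.395975409357624
flat ((623.0303955078125, 5.865898132324219), (110.2207260131836, 33.4271125793457), 80.13062286376953)
```

View pics/w2.png

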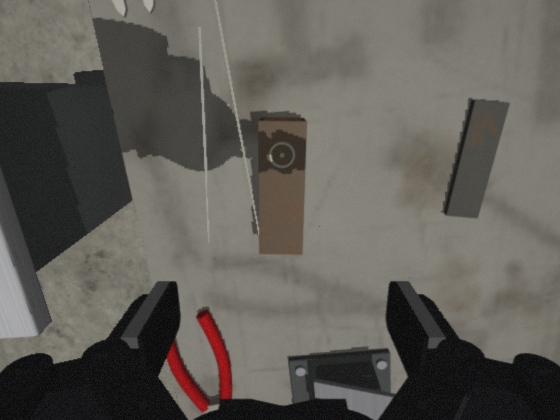

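{"api": "arm_command", "payload": {
  "motion": [
    {"x": 0, "y": 0, "z": 60, "rx": 0, "ry": 0, "rz": 0.7, "hand": -1},
    {"x": 0, "y": 0, "z": 120, "rx": 0, "ry": 0, "rz": 0.7, "hand": -1},
    {"x": 0.5, "y": 0, "z": 160, "rx": 0, "ry": 0, "rz": 0.7, "hand": -1},
    {"x": 0.5, "y": 0, "z": 171, "rx": 0, "ry": 0, "rz": 0.7, "hand": -1},
    {"x": 0.5, "y": 0, "z": 171, "rx": 0, "ry": 0, "rz": 0.7, "hand": 0.2},
    {"x": 0.5, "y": 0, "z": 171, "rx": 0, "ry": 0, "rz": 0.7, "hand": 1},
    {"x": 0.5, "y": 0, "z": 171, "rx": 0, "ry": 0, "rz": 0.7, "hand": 1},
    {"x": 0.5, "y": 0, "z": 171, "rx": 0, "ry": 0, "rz": 0.7, "hand": 1}
  ],
  "force": 50
}}

```text
clock: 3.45
tcp_pos: [0.4408, -0.0022, 0.0088]
orientation: [0.002, 0.742, 0.671, 0.001]
wrist_force: [-2.0, -0.3, 6.8]
finger_gap: 0.0386
```

```bash
python3 - <<'E'
from snap import *
p=snap('wrist','w3.png'); t,R0,s=cur(); print(t,s['finger_gap'],s['wrist_force'],s['clock'])
p=snap('side','s3.png'); cv2.imwrite('pics/s3c.png',cv2.resize(p['image'][150:320,190:340,::-1],None,fx=4,fy=4,interpolation=cv2.INTER_CUBIC))
E
```

```text
[ 0.44081534 -0.00219598  0.00884354] 0.038596061262500654 [-1.04888266 -0.96099819  5.40523632] 3.5
```

View pics/w3.png

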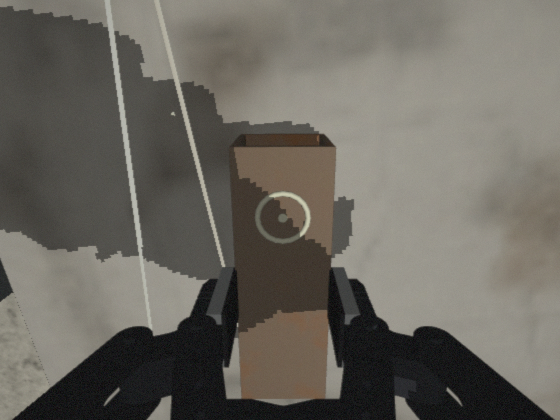

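View pics/s3c.png

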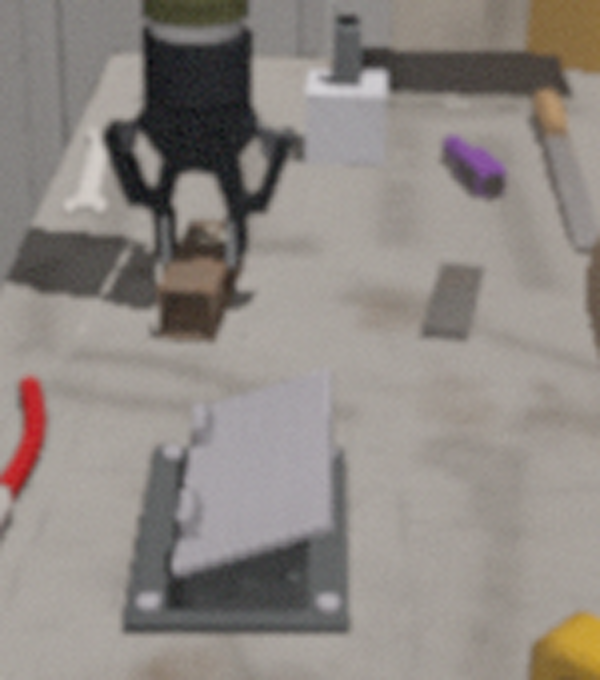

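```bash
cat >> snap.py <<'E'
BO=np.array([.488,-.294,.048]); BAZ=91.5
def bedpose(c,tc): # tool pose putting tube-centre offset tc (tool frame) at bed coords c
    R,B=Rtilt(BAZ); return BO+B@np.array(c)-R.apply(tc),R
E
python3 - <<'E'
from snap import *
p,R=bedpose([.003,0,.10],[.003,0,-.0112]); print(p,R.as_quat()); d,r=goto(p,R)
E
```

```text
[ 0.46053566 -0.29772021  0.13247077] [0.68718945 0.70541971 0.12438453 0.12117004]
d mm [-292.2   49.6 -123.2] rot deg [-19.8   1.3  -7.2] rows>= 5.135600168378496
```

{"api": "arm_command", "payload": {
  "motion": [
    {"x": 0, "y": 0, "z": -50, "rx": 0, "ry": 0, "rz": 0, "hand": 1},
    {"x": 0, "y": 0, "z": -110, "rx": 0, "ry": 0, "rz": 0, "hand": 1},
    {"x": -50, "y": 10, "z": -125, "rx": -5, "ry": 0.3, "rz": -2, "hand": 1},
    {"x": -110, "y": 20, "z": -125, "rx": -10, "ry": 0.7, "rz": -4, "hand": 1},
    {"x": -170, "y": 30, "z": -125, "rx": -15, "ry": 1, "rz": -6, "hand": 1},
    {"x": -230, "y": 40, "z": -125, "rx": -19.8, "ry": 1.3, "rz": -7.2, "hand": 1},
    {"x": -275, "y": 48, "z": -124, "rx": -19.8, "ry": 1.3, "rz": -7.2, "hand": 1},
    {"x": -292, "y": 50, "z": -123, "rx": -19.8, "ry": 1.3, "rz": -7.2, "hand": 1},
    {"x": -292, "y": 50, "z": -123, "rx": -19.8, "ry": 1.3, "rz": -7.2, "hand": 1},
    {"x": -292, "y": 50, "z": -123, "rx": -19.8, "ry": 1.3, "rz": -7.2, "hand": 1}
  ]
}}

```text
clock: 4.8
tcp_pos: [0.4594, -0.2956, 0.1297]
orientation: [0.119, 0.687, 0.706, 0.124]
wrist_force: [0.9, 0.2, -4.3]
finger_gap: 0.0384
```

```bash
python3 - <<'E'
from snap import *
p=snap('wrist','w4.png'); np.savez('shot_w4',**p); t,R0,s=cur(); print(t,s['finger_gap'],s['wrist_force'],np.abs(s['qvel']).max())
ps=snap('side','s4.png'); np.savez('shot_s4',**ps)
cv2.imwrite('pics/s4c.png',cv2.resize(ps['image'][190:320,180:330,::-1],None,fx=5,fy=5,interpolation=cv2.INTER_CUBIC))
# tube top in tool frame
Q=cloud(p).reshape(-1,3); T=R0.inv().apply(Q-t); I=p['image'].reshape(-1,3).astype(int)
m=(p['z_map'].ravel()>0.05)&(abs(T[:,1])<.03)&(T[:,0]>-.03)&(T[:,0]<.1)&(T[:,2]>-.05)&(T[:,2]<0.0)&(I[:,0]-I[:,2]>8)
F=T[m]; print(len(F),np.median(F,0))
mm=np.ones(len(F),bool)
for i in range(8):
    A=np.c_[F[:,:2],np.ones(len(F))]; c,*_=np.linalg.lstsq(A[mm],F[mm,2],rcond=None); mm=abs(F[:,2]-A@c)<.003
print('face plane slopes deg',np.degrees(np.arctan(c[:2])),'z0',c[2], mm.sum())
G=F[mm]; print('x range',np.percentile(G[:,0],[.5,99.5]),'y range',np.percentile(G[:,1],[.5,99.5]))
for a,b in [(.02,.04),(.04,.065)]:
    g=G[(G[:,0]>a)&(G[:,0]<b)]; print(np.percentile(g[:,1],[1,99]))
E
```

```text
[ 0.45955539 -0.29539666  0.1297165 ] 0.038199947853501226 [-0.56722437 -0.7009021  -3.44530207] 0.006339491219639026
20198 [ 0.02416541  0.00030856 -0.03178477]
face plane slopes deg [0.02976976 0.19239727] z0 -0.03180793730988358 20003
x range [-0.02937476  0.06269132] y range [-0.01924652  0.02004229]
[-0.01910628  0.01984939]
[-0.01920017  0.01978456]
```

View pics/w4.png

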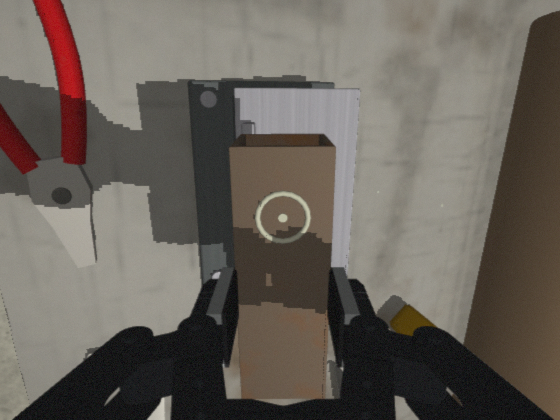

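View pics/s4c.png

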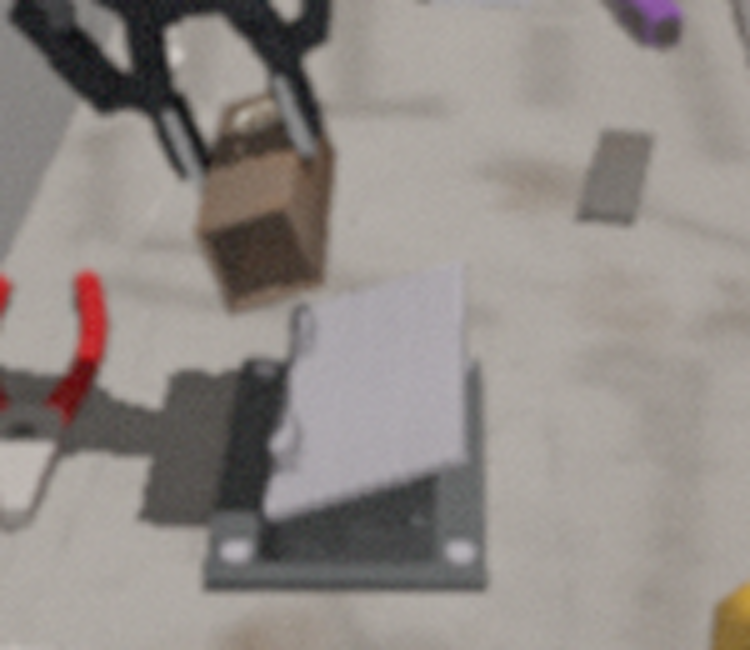

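```bash
python3 - <<'E'
from snap import *
p=dict(np.load('shot_w4.npz',allow_pickle=True)); R,B=Rtilt(BAZ)
Q=cloud(p); L=(Q-BO)@B; v=p['z_map']>.05
m=v&(abs(L[...,2])<.006)&(abs(L[...,0])<.08)&(L[...,1]>-.02)&(L[...,1]<.12)
F=L[m]; A=np.c_[F[:,:2],np.ones(len(F))]
mm=np.ones(len(F),bool)
for i in range(8):
    c,*_=np.linalg.lstsq(A[mm],F[mm,2],rcond=None); mm=abs(F[:,2]-A@c)<.002
print('plane',np.degrees(c[:2]),c[2],mm.sum()); G=F[mm]
print('y max',[np.percentile(G[(G[:,0]>a)&(G[:,0]<a+.02),1],99.5) for a in (0.0,.02,.03)])
print('x max by y',[(b,np.percentile(G[(G[:,1]>b)&(G[:,1]<b+.02),0],99.5)) for b in (0,.02,.04,.055)])
tab=v&(abs(Q[...,2])<.012)&(abs(Q[...,0]-.5)<.25)&(abs(Q[...,1]+.2)<.15); print('table',np.median(Q[tab][:,2]))
f=v&(abs(Q[...,2]-.008)<.003)&(abs(Q[...,0]-.488)<.08)&(abs(Q[...,1]+.294)<.12); f=Q[f]; print('foot xmin', np.percentile(f[:,0],.5),'ymax',np.percentile(f[:,1],99.5), len(f))
# stop top: points with L z>0.008
st=v&(L[...,2]>.009)&(L[...,2]<.018)&(L[...,0]<-.015)&(L[...,0]>-.035)&(L[...,1]>.02)&(L[...,1]<.07); s=L[st]; print('stop',len(s),s.min(0) if len(s) else 0,s.max(0) if len(s) else 0)
goto(*bedpose([.004,0,.030],[.0027,0,-.0118]))
E
```

```text
plane [-0.01743707 -0.1695112 ] 0.00022151007745699157 7502
y max [np.float64(0.08254809053994676), np.float64(0.08258196653614654), np.float64(0.08259013042590437)]
x max by y [(0, np.float64(0.052179783390428044)), (0.02, np.float64(0.052197621151889334)), (0.04, np.float64(0.052004617985279826)), (0.055, np.float64(0.05201746728417058))]
table 0.0009529126007361358
foot xmin 0.43080751160224057 ymax -0.20608190768036128 7688
stop 135 [-0.02513251  0.0542207   0.00903474] [-0.01748532  0.06100016  0.01543081]
d mm [-2.1  2.9 68.3] rot deg [-0.2 -0.1  0.1] rows>= 1.0950390005890625
```

{"api": "arm_command", "payload": {
  "motion": [
    {"x": 0.4, "y": 5, "z": 40, "rx": 0, "ry": 0, "rz": 0, "hand": 1},
    {"x": 0.4, "y": 5, "z": 68, "rx": 0, "ry": 0, "rz": 0, "hand": 1},
    {"x": 0.4, "y": 5, "z": 73, "rx": 0, "ry": 0, "rz": 0, "hand": 1},
    {"x": 0.4, "y": 5, "z": 75, "rx": 0, "ry": 0, "rz": 0, "hand": 1},
    {"x": 0.4, "y": 5, "z": 75, "rx": 0, "ry": 0, "rz": 0, "hand": 1}
  ]
}}

```text
clock: 5.52
tcp_pos: [0.4904, -0.2964, 0.0622]
orientation: [0.121, 0.687, 0.706, 0.124]
wrist_force: [0.1, -0.2, -3.2]
finger_gap: 0.0384
```

{"api": "arm_command", "payload": {
  "motion": [
    {"x": 0, "y": 0, "z": 1, "rx": 0, "ry": 0, "rz": 0, "hand": 1},
    {"x": 0, "y": 0, "z": 2, "rx": 0, "ry": 0, "rz": 0, "hand": 1},
    {"x": 0, "y": 0, "z": 3, "rx": 0, "ry": 0, "rz": 0, "hand": 1},
    {"x": 0, "y": 0, "z": 3, "rx": 0, "ry": 0, "rz": 0, "hand": 1}
  ]
}}

```text
clock: 6.02
tcp_pos: [0.4908, -0.296, 0.0582]
orientation: [0.12, 0.687, 0.706, 0.124]
wrist_force: [0.8, 0.3, -3.2]
finger_gap: 0.038
```

```bash
python3 - <<'E'
from snap import *
BO[:]=[.490,-.2915,.048]
t,R0,s=cur(); R,B=Rtilt(BAZ); print(s['clock'],t,s['wrist_force']@B, 'tube centre bed',(t+R0.apply([.0027,0,-.0118])-BO)@B)
ps=snap('side','s5.png')
cv2.imwrite('pics/s5c.png',cv2.resize(ps['image'][190:320,180:330,::-1],None,fx=5,fy=5,interpolation=cv2.INTER_CUBIC))
E
```

```text
6.025 [ 0.49080698 -0.29597567  0.05816403] [-0.36514247  0.26310719 -3.23437569] tube centre bed [ 0.00415988 -0.0018047   0.02111733]
```

View pics/s5c.png

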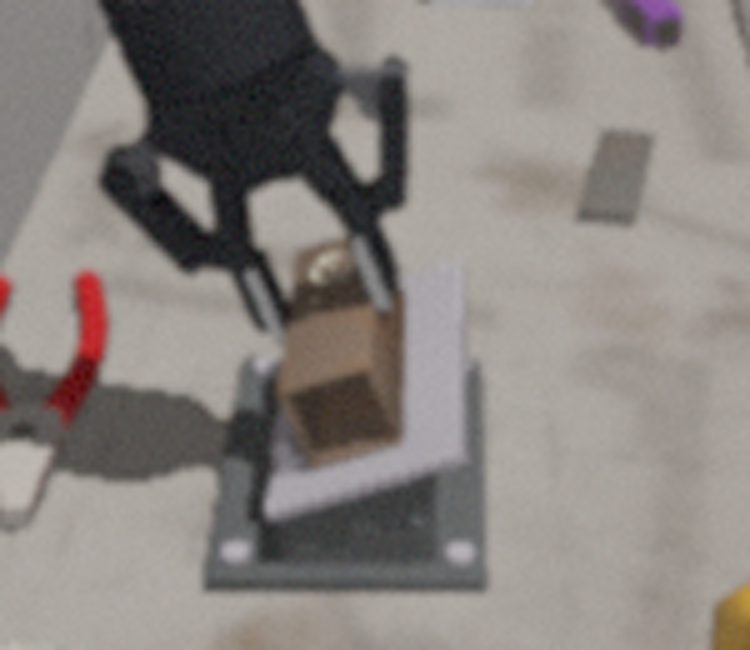

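Almost in contact with the bed. I lower a little more, then slide down-slope to the stops.

{"api": "arm_command", "payload": {
  "motion": [
    {"x": 0, "y": 0, "z": 0.7, "rx": 0, "ry": 0, "rz": 0, "hand": 1},
    {"x": 0, "y": -1, "z": 1.4, "rx": 0, "ry": 0, "rz": 0, "hand": 1},
    {"x": 0, "y": -2.5, "z": 1.4, "rx": 0, "ry": 0, "rz": 0, "hand": 1},
    {"x": 0, "y": -3.5, "z": 1.4, "rx": 0, "ry": 0, "rz": 0, "hand": 1},
    {"x": 0, "y": -3.5, "z": 1.4, "rx": 0, "ry": 0, "rz": 0, "hand": 1}
  ]
}}

```text
clock: 6.7
tcp_pos: [0.4898, -0.2967, 0.0575]
orientation: [0.122, 0.687, 0.706, 0.125]
wrist_force: [-0.3, 3.2, 5.2]
finger_gap: 0.038
```

```bash
python3 - <<'E'
from snap import *
BO[:]=[.490,-.2915,.048]
t,R0,s=cur(); R,B=Rtilt(BAZ); print(s['clock'],t,s['wrist_force']@B, 'tube centre bed',(t+R0.apply([.0027,0,-.0118])-BO)@B)
E
```

```text
6.7 [ 0.48982561 -0.29667895  0.05752   ] [1.5544407  3.16313799 4.93822139] tube centre bed [ 0.00294728 -0.00246808  0.02085081]
```

{"api": "arm_command", "payload": {
  "motion": [
    {"x": 0, "y": -1.5, "z": 0, "rx": 0, "ry": 0, "rz": 0, "hand": 1},
    {"x": 0, "y": -3, "z": 0, "rx": 0, "ry": 0, "rz": 0, "hand": 1},
    {"x": 0, "y": -4.5, "z": 0, "rx": 0, "ry": 0, "rz": 0, "hand": 1},
    {"x": 0, "y": -4.5, "z": 0, "rx": 0, "ry": 0, "rz": 0, "hand": 1}
  ]
}}

```text
clock: 7.2
tcp_pos: [0.4868, -0.2975, 0.0565]
orientation: [0.123, 0.686, 0.706, 0.125]
wrist_force: [6.3, 1.9, 5.0]
finger_gap: 0.038
```

```bash
cat > st.py <<'E'
from snap import *
BO[:]=[.490,-.2915,.048]
t,R0,s=cur(); R,B=Rtilt(BAZ); print(s['clock'],t,s['finger_gap'],'F bed',s['wrist_force']@B, 'tube centre bed',(t+R0.apply([.0027,0,-.0118])-BO)@B)
E
python3 st.py
```

```text
7.2 [ 0.48684795 -0.29749761  0.05648254] 0.038035293032318465 F bed [7.646438   1.69889795 2.53398277] tube centre bed [-0.00025398 -0.00319883  0.02089902]
```

{"api": "arm_command", "payload": {
  "motion": [
    {"x": 0, "y": -1, "z": 0, "rx": 0, "ry": 0, "rz": 0, "hand": 1},
    {"x": 0, "y": -1, "z": 0, "rx": 0, "ry": 0, "rz": 0, "hand": 0},
    {"x": 0, "y": -1, "z": 0, "rx": 0, "ry": 0, "rz": 0, "hand": -0.3},
    {"x": 0, "y": -1, "z": 0, "rx": 0, "ry": 0, "rz": 0, "hand": -0.3},
    {"x": 0, "y": -1, "z": 0, "rx": 0, "ry": 0, "rz": 0, "hand": -0.3}
  ]
}}

```text
clock: 7.82
tcp_pos: [0.4821, -0.2957, 0.0531]
orientation: [0.119, 0.687, 0.706, 0.123]
wrist_force: [0.3, -0.2, 0.0]
finger_gap: 0.0556
```

```bash
cat > tube.py <<'E'
import sys
from snap import *
BO[:]=[.490,-.2915,.048]
def fit(p,R,B):
    L=(cloud(p)-BO)@B; I=p['image'].astype(int)
    m=(p['z_map']>.05)&(abs(L[...,2]-.04)<.008)&(abs(L[...,0])<.04)&(abs(L[...,1])<.09)
    F=L[m]; mm=np.ones(len(F),bool); A=np.c_[F[:,:2],np.ones(len(F))]
    for i in range(8):
        c,*_=np.linalg.lstsq(A[mm],F[mm,2],rcond=None); mm=abs(F[:,2]-A@c)<.002
    G=F[mm]; r=cv2.minAreaRect((G[:,:2]*1000).astype(np.float32))
    print('face tilt deg',np.degrees(c[:2]).round(2),'z at 0',c[2].round(4),len(G),'rect bed mm',np.round(r[0],1),np.round(r[1],1),round(r[2],2))
    ym,yM=np.percentile(G[:,1],[.5,99.5])
    for a in np.arange(ym+.005,yM-.02,.02):
        g=G[(G[:,1]>a)&(G[:,1]<a+.02),0]; print('  y',round(a+.01,3),'x',np.percentile(g,[1,99]).round(4))
    bd=(p['z_map']>.05)&(abs(L[...,2])<.005)&(abs(L[...,0])<.07)&(abs(L[...,1])<.1); b=L[bd]; 
    if len(b)>50: print('  bed z',np.median(b[:,2]),'y',np.percentile(b[:,1],[.5,99.5]),'xmax',np.percentile(b[:,0],99.5))
R,B=Rtilt(BAZ)
if __name__=='__main__':
    t,R0,s=cur(); print(s['clock'],t,s['finger_gap'],'F bed',s['wrist_force']@B)
    for n in sys.argv[2:]:
        p=snap(n,f'{n}_{sys.argv[1]}.png'); print(n); fit(p,R,B)
E
python3 tube.py a wrist side
```

```text
7.825 [ 0.48209359 -0.29565139  0.05308476] 0.05561701588009364 F bed [ 0.25340923 -0.16110866 -0.08691619]
wrist
face tilt deg [ 0.02 -0.09] z at 0 0.0409 24280 rect bed mm [-0.6 -1.4] [ 70.2 122.7] 15.01
  y -0.045 x [-0.0195  0.0196]
  y -0.025 x [-0.0194  0.0196]
  y -0.005 x [-0.0327  0.0228]
  y 0.015 x [-0.0343  0.0249]
  y 0.035 x [-0.0191  0.0199]
  bed z 0.0008407252707980181 y [-0.07707813  0.08016631] xmax 0.04993408422281483
side
face tilt deg [ 0.04 -0.  ] z at 0 0.0392 484 rect bed mm [-3.2 -5.8] [122.5  69.3] 80.56
  y -0.051 x [-0.0223  0.0169]
  y -0.031 x [-0.0219  0.0164]
  y -0.011 x [-0.0385  0.0287]
  y 0.009 x [-0.036   0.0139]
  y 0.029 x [-0.0223  0.0101]
  bed z -0.0005535242814722184 y [-0.08295086  0.07674345] xmax 0.047232977220459695
```

View pics/wrist_a.png

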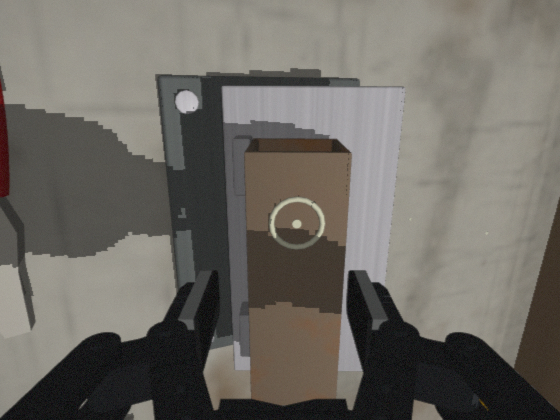

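{"api": "arm_command", "payload": {
  "motion": [
    {"x": 0, "y": 4, "z": 0, "rx": 0, "ry": 0, "rz": 0, "hand": -0.4},
    {"x": 0, "y": 4, "z": -20, "rx": 0, "ry": 0, "rz": 0, "hand": -0.4},
    {"x": 0, "y": 4, "z": -60, "rx": 0, "ry": 0, "rz": 0, "hand": -0.6},
    {"x": 0, "y": 4, "z": -110, "rx": 0, "ry": 0, "rz": 0, "hand": -0.8},
    {"x": 0, "y": 4, "z": -140, "rx": 0, "ry": 0, "rz": 0, "hand": -0.8},
    {"x": 0, "y": 4, "z": -140, "rx": 0, "ry": 0, "rz": 0, "hand": -0.8}
  ]
}}

```text
clock: 8.68
tcp_pos: [0.4401, -0.2991, 0.19]
orientation: [0.123, 0.687, 0.706, 0.123]
wrist_force: [0.2, 0.1, 0.1]
finger_gap: 0.0766
```

```bash
python3 tube.py b wrist side; python3 - <<'E'
from snap import *
goto([.542,.313,.24],Rdown(180))
p=snap('scene','scene_b.png'); print([(d['at'],d['score']) for d in finder.find_in(p,'gauge')])
E
```

```text
8.675 [ 0.44010635 -0.29909223  0.19000507] 0.07658121573080627 F bed [0.20531674 0.12556784 0.03669811]
wrist
face tilt deg [-0.02 -0.08] z at 0 0.0409 7346 rect bed mm [ 0.3 -3. ] [119.9  40.1] 89.76
  y -0.047 x [-0.0196  0.0194]
  y -0.027 x [-0.0193  0.0197]
  y -0.007 x [-0.0195  0.02  ]
  y 0.013 x [-0.0191  0.0198]
  y 0.033 x [-0.0193  0.02  ]
  bed z 0.000864895251804048 y [-0.07825824  0.08006827] xmax 0.05001631556238519
side
face tilt deg [0.15 0.03] z at 0 0.0393 505 rect bed mm [-2.7 -5.1] [123.9  40.1] 89.76
  y -0.051 x [-0.0221  0.0171]
  y -0.031 x [-0.0225  0.0162]
  y -0.011 x [-0.0222  0.0172]
  y 0.009 x [-0.0222  0.0167]
  y 0.029 x [-0.0223  0.0165]
  bed z -0.0004362666418840571 y [-0.08239101  0.07550362] xmax 0.047244482017349244
d mm [607.5 129.9  -9.5] rot deg [ 15.7  15.3 -87.5] rows>= 9.941331103861046
[([387.4, 250.8], 0.88), ([391.1, 200.7], 0.55)]
```

View pics/wrist_b.png

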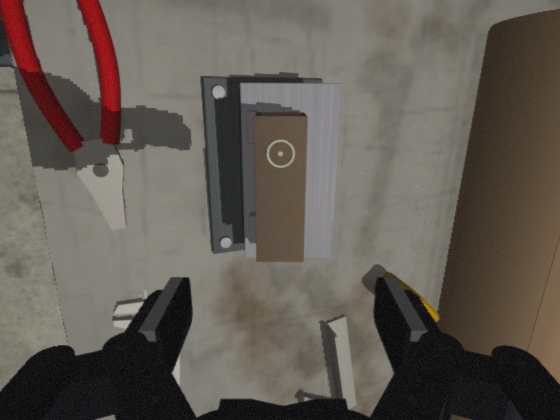

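View pics/side_b.png

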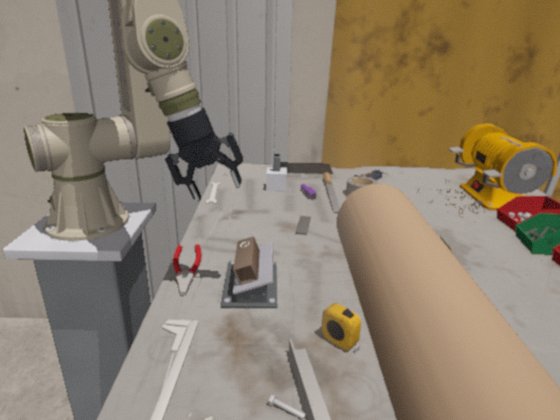

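View pics/scene_b.png

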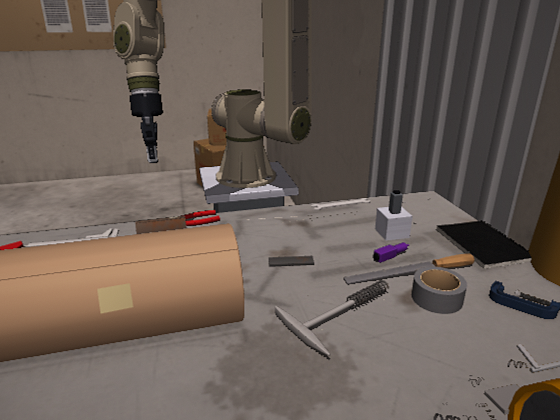

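{"api": "arm_command", "payload": {
  "motion": [
    {"x": 60, "y": 10, "z": -20, "rx": 1.7, "ry": 1.7, "rz": -9.5, "hand": -1},
    {"x": 120, "y": 24, "z": -20, "rx": 3.3, "ry": 3.3, "rz": -19, "hand": -1},
    {"x": 180, "y": 38, "z": -20, "rx": 5, "ry": 5, "rz": -28.5, "hand": -1},
    {"x": 240, "y": 50, "z": -20, "rx": 6.8, "ry": 6.6, "rz": -38, "hand": -1},
    {"x": 300, "y": 64, "z": -20, "rx": 8.5, "ry": 8.3, "rz": -47.5, "hand": -1},
    {"x": 360, "y": 78, "z": -20, "rx": 10.2, "ry": 10, "rz": -57, "hand": -1},
    {"x": 420, "y": 90, "z": -20, "rx": 11.9, "ry": 11.6, "rz": -66.5, "hand": -1},
    {"x": 480, "y": 104, "z": -15, "rx": 13.6, "ry": 13.3, "rz": -76, "hand": -1},
    {"x": 540, "y": 118, "z": -10, "rx": 15.3, "ry": 15, "rz": -85, "hand": -1},
    {"x": 590, "y": 128, "z": -9.5, "rx": 15.7, "ry": 15.3, "rz": -87.5, "hand": -1}
  ]
}}

```text
clock: 10.12
tcp_pos: [0.5403, 0.2984, 0.2368]
orientation: [-0.002, -0.002, 1.0, -0.0]
wrist_force: [0.9, -1.1, -0.2]
finger_gap: 0.0856
```

```bash
python3 - <<'E'
from snap import *
goto([.542,.313,.23],Rdown(180)); print(cur()[2]['clock'])
E
```

```text
d mm [-1.8 14.6  6.8] rot deg [-0.1 -0.2  0.2] rows>= 0.2592449984394743
10.125
```

{"api": "arm_command", "payload": {
  "motion": [
    {"x": -1, "y": 10, "z": 0, "rx": 0, "ry": 0, "rz": 0, "hand": -1},
    {"x": -1, "y": 14, "z": 0, "rx": 0, "ry": 0, "rz": 0, "hand": -1},
    {"x": -1, "y": 14, "z": 0, "rx": 0, "ry": 0, "rz": 0, "hand": -1}
  ]
}}

```text
clock: 10.5
tcp_pos: [0.5412, 0.3085, 0.2392]
orientation: [-0.0, 0.001, 1.0, 0.0]
wrist_force: [0.6, -0.1, 0.2]
finger_gap: 0.0854
```

```bash
python3 - <<'E'
from snap import *
p=snap('wrist','w6.png'); np.savez('shot_w6',**p); t,R0,s=cur(); print(s['clock'],t,R0.as_matrix()[:,0],np.abs(s['qvel']).max())
Q=cloud(p).reshape(-1,3); Q=Q[p['z_map'].ravel()>.02]
T=Q[(abs(Q[:,2]-.065)<.004)&(abs(Q[:,0]-.542)<.06)&(abs(Q[:,1]-.313)<.06)]; print('stand top',len(T),np.median(T[:,2]),cv2.minAreaRect((T[:,:2]*1000).astype(np.float32)))
for zr in [(.116,.126),(.075,.126)]:
    T=Q[(Q[:,2]>zr[0])&(Q[:,2]<zr[1])&(abs(Q[:,0]-.542)<.03)&(abs(Q[:,1]-.313)<.03)]; print('gauge',len(T),np.median(T[:,2]),cv2.minAreaRect((T[:,:2]*1000).astype(np.float32)))
print([(d['at'],d['score']) for d in finder.find_in(p,'gauge')])
E
```

```text
10.55 [0.54131185 0.30820751 0.23958493] [-9.99998813e-01  1.49636357e-03  3.66083927e-04] 0.01031343324766065
stand top 3904 0.06586065015155465 ((543.1802978515625, 316.32403564453125), (69.93668365478516, 70.42379760742188), 89.03693389892578)
gauge 595 0.1214422198818459 ((542.5834350585938, 316.5595703125), (25.536270141601562, 26.00312614440918), 89.76776885986328)
gauge 904 0.12061433306251239 ((542.2637329101562, 316.44647216796875), (26.635751724243164, 25.790903091430664), 0.4688555896282196)
[([231.6, 259.8], 0.98), ([290.3, 187.6], 0.9)]
```

View pics/w6.png

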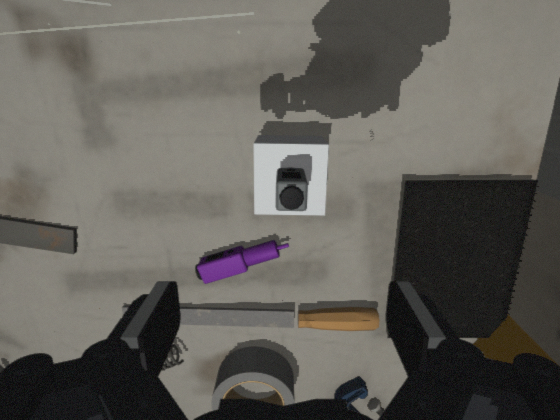

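{"api": "arm_command", "payload": {
  "motion": [
    {"x": -1.2, "y": 8, "z": 40, "rx": 0, "ry": 0, "rz": 0.5, "hand": -1},
    {"x": -1.2, "y": 8, "z": 90, "rx": 0, "ry": 0, "rz": 0.5, "hand": -1},
    {"x": -1.2, "y": 8, "z": 90, "rx": 0, "ry": 0, "rz": 0.5, "hand": -1},
    {"x": -1.2, "y": 8, "z": 90, "rx": 0, "ry": 0, "rz": 0.5, "hand": -1}
  ]
}}

```text
clock: 11.1
tcp_pos: [0.5436, 0.3171, 0.1518]
orientation: [0.001, 0.005, 1.0, 0.001]
wrist_force: [0.7, 0.1, 1.0]
finger_gap: 0.0855
```

```bash
python3 - <<'E'
from snap import *
goto([.5425,.3165,.074],Rdown(179.5)); print(cur()[2]['clock'])
E
```

```text
d mm [ 1.3 -0.8 77.8] rot deg [ 0.1  0.1 -0.1] rows>= 1.2449708096137289
11.1
```

{"api": "arm_command", "payload": {
  "motion": [
    {"x": 1, "y": -0.7, "z": 40, "rx": 0, "ry": 0, "rz": 0, "hand": -1},
    {"x": 1, "y": -0.7, "z": 70, "rx": 0, "ry": 0, "rz": 0, "hand": -1},
    {"x": 1, "y": -0.7, "z": 78, "rx": 0, "ry": 0, "rz": 0, "hand": -1},
    {"x": 1, "y": -0.7, "z": 78, "rx": 0, "ry": 0, "rz": 0, "hand": -0.2},
    {"x": 1, "y": -0.7, "z": 78, "rx": 0, "ry": 0, "rz": 0, "hand": 0.1}
  ]
}}

```text
clock: 11.72
tcp_pos: [0.5432, 0.3176, 0.074]
orientation: [0.002, 0.004, 1.0, 0.001]
wrist_force: [-0.6, 0.1, 0.1]
finger_gap: 0.0518
```

```bash
python3 - <<'E'
from snap import *
p=snap('wrist','w7.png'); goto([.5425,.3165,.074],Rdown(179.5)); s=cur()[2]; print(cur()[0],s['clock'],s['finger_gap'])
E
```

```text
d mm [ 0.6 -1.  -0.3] rot deg [0.1 0.2 0. ] rows>= 0.02045144058415025
[0.54307798 0.31751204 0.07372225] 11.775 0.04387348585653919
```

View pics/w7.png

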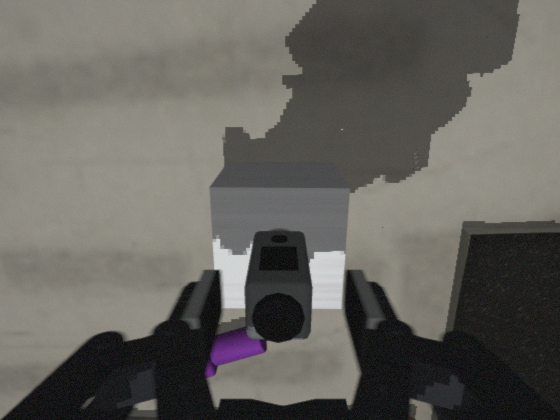

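{"api": "arm_command", "payload": {
  "motion": [
    {"x": 0.5, "y": -0.8, "z": 0, "rx": 0, "ry": 0, "rz": 0, "hand": 0.3},
    {"x": 0.5, "y": -0.8, "z": 0, "rx": 0, "ry": 0, "rz": 0, "hand": 1},
    {"x": 0.5, "y": -0.8, "z": 0, "rx": 0, "ry": 0, "rz": 0, "hand": 1},
    {"x": 0.5, "y": -0.8, "z": 0, "rx": 0, "ry": 0, "rz": 0, "hand": 1},
    {"x": 0.5, "y": -0.8, "z": 0, "rx": 0, "ry": 0, "rz": 0, "hand": 1}
  ],
  "force": 50
}}

```text
clock: 12.4
tcp_pos: [0.5417, 0.3162, 0.0727]
orientation: [0.001, 0.004, 1.0, 0.001]
wrist_force: [-0.5, -0.5, 6.1]
finger_gap: 0.0254
```

```bash
python3 - <<'E'
from snap import *
t,R0,s=cur(); print(t,R0.as_matrix(),s['clock'],s['finger_gap'],s['wrist_force'])
E
```

```text
[0.54167993 0.31617491 0.07271185] [[-0.99996045  0.0087693   0.00148019]
 [ 0.00877086  0.99996098  0.0010515 ]
 [-0.00147091  0.00106444 -0.99999835]] 12.4 0.025370508893612375 [-0.53473724 -0.49942584  6.09277202]
```

{"api": "arm_command", "payload": {
  "motion": [
    {"x": 0, "y": 0, "z": -15, "rx": 0, "ry": 0, "rz": 0, "hand": 1},
    {"x": 0, "y": 0, "z": -40, "rx": 0, "ry": 0, "rz": 0, "hand": 1},
    {"x": 0, "y": 0, "z": -70, "rx": 0, "ry": 0, "rz": 0, "hand": 1},
    {"x": 0, "y": 0, "z": -100, "rx": 0, "ry": 0, "rz": 0, "hand": 1},
    {"x": 0, "y": 0, "z": -130, "rx": 0, "ry": 0, "rz": 0, "hand": 1},
    {"x": 0, "y": 0, "z": -130, "rx": 0, "ry": 0, "rz": 0, "hand": 1},
    {"x": 0, "y": 0, "z": -130, "rx": 0, "ry": 0, "rz": 0, "hand": 1}
  ]
}}

```text
clock: 13.28
tcp_pos: [0.5407, 0.3159, 0.2008]
orientation: [-0.001, 0.004, 1.0, 0.0]
wrist_force: [-0.5, -0.8, -2.4]
finger_gap: 0.0251
```

```bash
python3 - <<'E'
from snap import *
p=snap('wrist','w8.png'); np.savez('shot_w8',**p); t,R0,s=cur(); print(t,s['clock'],s['finger_gap'],s['wrist_force'])
ps=snap('side','s8.png'); cv2.imwrite('pics/s8c.png',cv2.resize(ps['image'][100:220,230:350,::-1],None,fx=5,fy=5,interpolation=cv2.INTER_CUBIC)); np.savez('shot_s8',**ps)
pc=snap('scene','sc8.png'); np.savez('shot_sc8',**pc); cv2.imwrite('pics/sc8c.png',cv2.resize(pc['image'][100:260,330:450,::-1],None,fx=4,fy=4,interpolation=cv2.INTER_CUBIC))
print('tip pred px side',proj(ps,t+R0.apply([-.0008,0,.0617])),'scene',proj(pc,t+R0.apply([-.0008,0,.0617])), 'wrist', proj(p,t+R0.apply([-.0008,0,.0617])))
E
```

```text
[0.5403755  0.31572513 0.20022071] 13.325 0.025281132023711073 [ 0.28431221 -1.21123307 -1.64485646]
tip pred px side [[276.90357298 149.94751239]] scene [[397.07052414 186.68661536]] wrist [[281.12567955 217.5052695 ]]
```

View pics/w8.png

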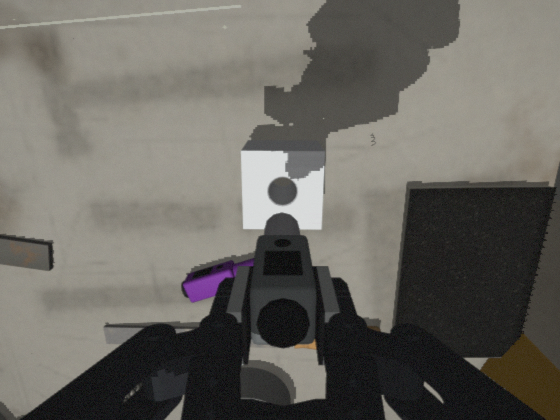

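View pics/s8c.png

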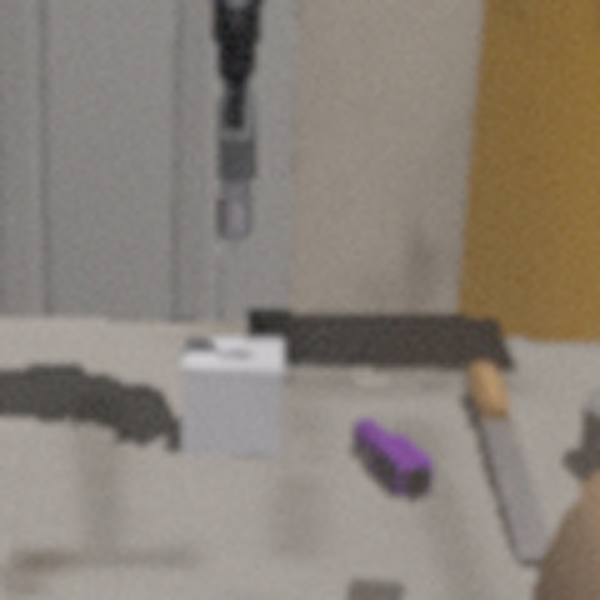

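View pics/sc8c.png

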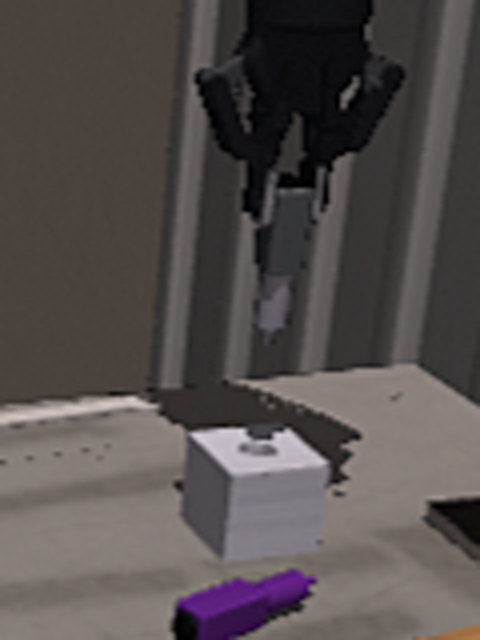

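```bash
cat > gz.py <<'E'
from snap import *
BO[:]=[.490,-.2915,.048]
_,B=Rtilt(BAZ)
RG=Ro.from_matrix(np.c_[-B[:,0],B[:,1],-B[:,2]])
TIP=np.array([-.0008,0,.0617])
def gp(b,tip=TIP): return BO+B@np.array(b)-RG.apply(tip),RG
E
python3 - <<'E'
from gz import *
p=dict(np.load('shot_w8.npz',allow_pickle=True)); t,R0,s=cur()
Q=cloud(p).reshape(-1,3); T=R0.inv().apply(Q-t); z=p['z_map'].ravel()>.02
m=z&(abs(T[:,0])<.02)&(abs(T[:,1])<.012)&(abs(T[:,2]+.048)<.006); F=T[m]
if len(F)>30:
    A=np.c_[F[:,:2],np.ones(len(F))]; mm=np.ones(len(F),bool)
    for i in range(6):
        c,*_=np.linalg.lstsq(A[mm],F[mm,2],rcond=None); mm=abs(F[:,2]-A@c)<.002
    print('top',len(F),np.degrees(c[:2]),c[2],F[mm].min(0),F[mm].max(0))
# front face of grip toward camera (+x side)
m=z&(abs(T[:,1])<.010)&(T[:,2]>-.045)&(T[:,2]<.01)&(T[:,0]>.005)&(T[:,0]<.02); F=T[m]
c=np.polyfit(F[:,2],F[:,0],1); print('front face',len(F),'slope deg',np.degrees(np.arctan(c[0])),c[1])
m=z&(abs(T[:,1])<.004)&(T[:,2]>.015)&(T[:,2]<.045)&(abs(T[:,0])<.02); F=T[m]
c=np.polyfit(F[:,2],F[:,0],1); print('barrel',len(F),'slope deg',np.degrees(np.arctan(c[0])),np.polyval(c,.03))
goto(*gp([.0003,.029,.090]))
E
```

```text
top 2468 [ 1.4146302  -0.38213891] -0.04963686548739797 [-0.01449473 -0.01195941 -0.05159815] [ 0.01198242  0.01198201 -0.04734156]
front face 2212 slope deg -0.2923610965169417 0.011277350640911555
barrel 239 slope deg -0.007200775159200022 0.008583356418001313
d mm [  98.3 -580.4   10.1] rot deg [ -0.4 -20.2  -2. ] rows>= 9.420509371600927
```

{"api": "arm_command", "payload": {
  "motion": [
    {"x": 10, "y": -40, "z": -15, "rx": 0, "ry": -2, "rz": -0.2, "hand": 1},
    {"x": 20, "y": -100, "z": -20, "rx": 0, "ry": -4, "rz": -0.4, "hand": 1},
    {"x": 30, "y": -160, "z": -20, "rx": 0, "ry": -6, "rz": -0.6, "hand": 1},
    {"x": 40, "y": -220, "z": -20, "rx": 0, "ry": -8, "rz": -0.8, "hand": 1},
    {"x": 50, "y": -280, "z": -20, "rx": 0, "ry": -10, "rz": -1, "hand": 1},
    {"x": 60, "y": -340, "z": -20, "rx": -0.1, "ry": -12, "rz": -1.2, "hand": 1},
    {"x": 70, "y": -400, "z": -20, "rx": -0.2, "ry": -14, "rz": -1.4, "hand": 1},
    {"x": 80, "y": -460, "z": -15, "rx": -0.3, "ry": -16, "rz": -1.6, "hand": 1},
    {"x": 90, "y": -520, "z": -10, "rx": -0.4, "ry": -18, "rz": -1.8, "hand": 1},
    {"x": 98, "y": -560, "z": -5, "rx": -0.4, "ry": -20.2, "rz": -2, "hand": 1}
  ]
}}

```text
clock: 14.68
tcp_pos: [0.4371, -0.2454, 0.2054]
orientation: [0.176, -0.012, 0.984, 0.003]
wrist_force: [0.7, -0.3, -1.2]
finger_gap: 0.0251
```

```bash
python3 - <<'E'
from gz import *
goto(*gp([.0003,.029,.090])); t,R0,s=cur(); print(s['clock'],s['finger_gap'])
E
```

```text
d mm [  5.8 -18.5  13.8] rot deg [ 0.1  0.2 -0.1] rows>= 0.381311742420955
14.675 0.025133663224253786
```

{"api": "arm_command", "payload": {
  "motion": [
    {"x": 4, "y": -15, "z": 8, "rx": 0, "ry": 0, "rz": 0, "hand": 1},
    {"x": 4, "y": -18, "z": 12, "rx": 0, "ry": 0, "rz": 0, "hand": 1},
    {"x": 4, "y": -18, "z": 12, "rx": 0, "ry": 0, "rz": 0, "hand": 1},
    {"x": 4, "y": -18, "z": 12, "rx": 0, "ry": 0, "rz": 0, "hand": 1}
  ]
}}

```text
clock: 15.18
tcp_pos: [0.4397, -0.2596, 0.1937]
orientation: [0.175, -0.014, 0.984, 0.003]
wrist_force: [0.0, -0.5, -2.0]
finger_gap: 0.0251
```

```bash
python3 - <<'E'
from gz import *
goto(*gp([.0003,.029,.090])); t,R0,s=cur(); print(s['clock'],t,s['finger_gap'],np.abs(s['qvel']).max())
p=snap('wrist','w9.png'); np.savez('shot_w9',**p)
q=snap('side','s9.png'); np.savez('shot_s9',**q); cv2.imwrite('pics/s9c.png',cv2.resize(q['image'][180:310,190:320,::-1],None,fx=5,fy=5,interpolation=cv2.INTER_CUBIC))
tip=t+R0.apply(TIP); print('tip bed',(tip-BO)@B)
mk=BO+B@np.array([.0003,.029,.040]); print('px: tip wrist/side',proj(p,tip),proj(q,tip),'mark',proj(p,mk),proj(q,mk))
for n,im in (('w',p),('s',q)): print(n,[(d['at'],d['score']) for d in finder.find_in(im,'tube_mark')],[(d['at'],d['score']) for d in finder.find_in(im,'gauge_tip_end')])
E
```

```text
d mm [ 3.9 -4.2  2.1] rot deg [0.2 0.2 0.1] rows>= 0.09701509161434912
15.175 [ 0.43973264 -0.25963677  0.19366038] 0.02513711933164426 0.006785342529376719
tip bed [0.00440398 0.03333684 0.09208076]
px: tip wrist/side [[281.37824402 218.04139275]] [[238.784613   221.78889217]] mark [[276.04677278 190.8220896 ]] [[245.38684592 243.25432443]]
w [([235.7, 183.9], 0.74)] [([254.5, 156.4], 0.31)]
s [([245.9, 261.9], 0.66)] [([299.3, 225.5], 0.35)]
```

View pics/w9.png

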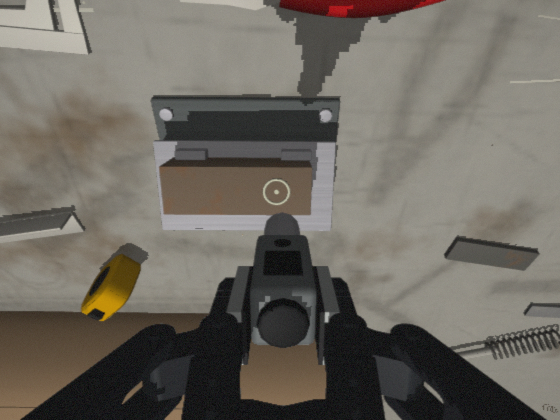

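View pics/s9c.png

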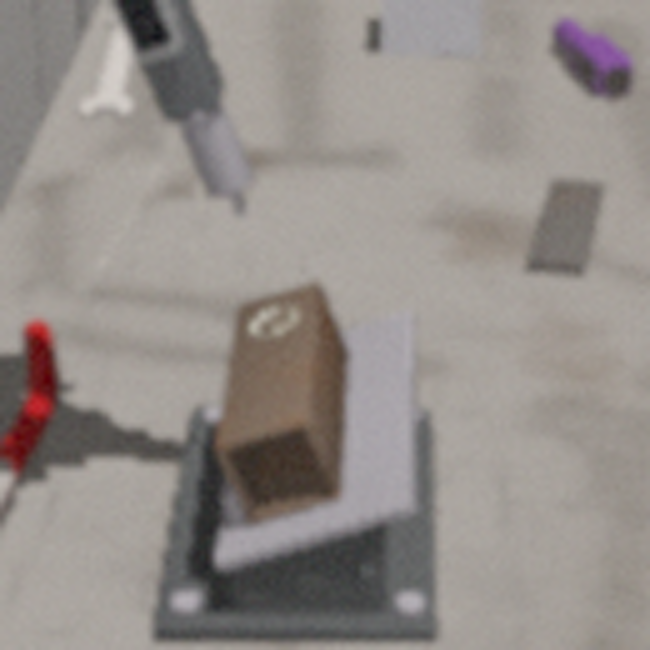

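The ring centre is at wrist (276,192), against a prediction of (276,191). The tip in the side view is at (238,222), against (239,222). The calibration agrees well, so I align and approach.

{"api": "arm_command", "payload": {
  "motion": [
    {"x": 4, "y": -4.3, "z": 0, "rx": 0, "ry": 0, "rz": 0, "hand": 1},
    {"x": 4, "y": -4.3, "z": 20, "rx": 0, "ry": 0, "rz": 0, "hand": 1},
    {"x": 4, "y": -4.3, "z": 36, "rx": 0, "ry": 0, "rz": 0, "hand": 1},
    {"x": 4, "y": -4.3, "z": 40, "rx": 0, "ry": 0, "rz": 0, "hand": 1},
    {"x": 4, "y": -4.3, "z": 40, "rx": 0, "ry": 0, "rz": 0, "hand": 1},
    {"x": 4, "y": -4.3, "z": 40, "rx": 0, "ry": 0, "rz": 0, "hand": 1}
  ]
}}

```text
clock: 16.23
tcp_pos: [0.4495, -0.2655, 0.1553]
orientation: [0.176, -0.013, 0.984, 0.003]
wrist_force: [-0.2, -0.0, -1.5]
finger_gap: 0.0253
```

```bash
cat > chk.py <<'E'
import sys
from gz import *
t,R0,s=cur(); tip=t+R0.apply(TIP); print(s['clock'],'gap',s['finger_gap'],'tip bed mm',((tip-BO)@B*1000).round(2),'F bed',(s['wrist_force']@B).round(2),'ang err deg',np.degrees((R0.inv()*RG).magnitude()).round(2), (R0.inv()*RG).as_rotvec(degrees=True).round(2))
if len(sys.argv)>1:
    for n in sys.argv[2:]:
        p=snap(n,f'{n}_{sys.argv[1]}.png'); print(n,'tip px',proj(p,tip),'mark',proj(p,BO+B@np.array([.0003,.029,.04])))
        x0,y0=(190,180) if n=='side' else (200,130); cv2.imwrite(f'pics/{n}_{sys.argv[1]}c.png',cv2.resize(p['image'][y0:y0+130,x0:x0+150,::-1],None,fx=5,fy=5,interpolation=cv2.INTER_CUBIC))
E
python3 chk.py d side wrist
```

```text
16.225 gap 0.02528761823808329 tip bed mm [ 0.37 27.14 52.74] F bed [-0.72 -0.   -1.32] ang err deg 0.25 [0.05 0.24 0.01]
side tip px [[243.31850424 238.83553617]] mark [[245.38684592 243.25432443]]
wrist tip px [[281.39460126 217.93045783]] mark [[284.09845725 211.58791911]]
```

View pics/side_dc.png

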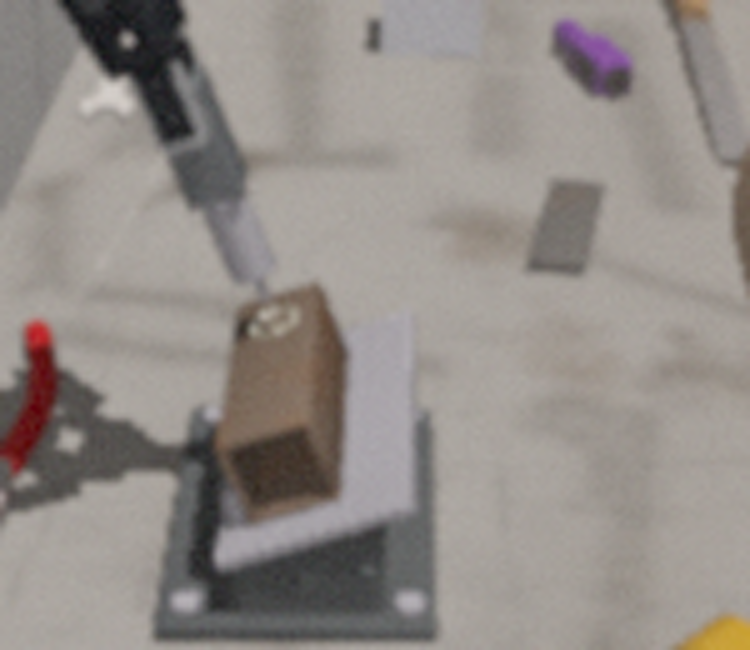

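{"api": "arm_command", "payload": {
  "motion": [
    {"x": 0, "y": 1.7, "z": 5, "rx": 0, "ry": 0, "rz": 0, "hand": 1},
    {"x": 0, "y": 1.7, "z": 9, "rx": 0, "ry": 0, "rz": 0, "hand": 1},
    {"x": 0, "y": 1.7, "z": 10, "rx": 0, "ry": 0, "rz": 0, "hand": 1},
    {"x": 0, "y": 1.7, "z": 10, "rx": 0, "ry": 0, "rz": 0, "hand": 1}
  ]
}}

```text
clock: 16.82
tcp_pos: [0.4527, -0.2631, 0.145]
orientation: [0.175, -0.013, 0.984, 0.003]
wrist_force: [1.2, 0.2, -0.8]
finger_gap: 0.0251
```

```bash
python3 chk.py e side
```

```text
16.825 gap 0.025146340425494185 tip bed mm [-0.14 29.51 41.94] F bed [ 0.91  0.15 -1.13] ang err deg 0.22 [0.11 0.19 0.  ]
side tip px [[244.90221979 242.47158565]] mark [[245.38684592 243.25432443]]
```

View pics/side_ec.png

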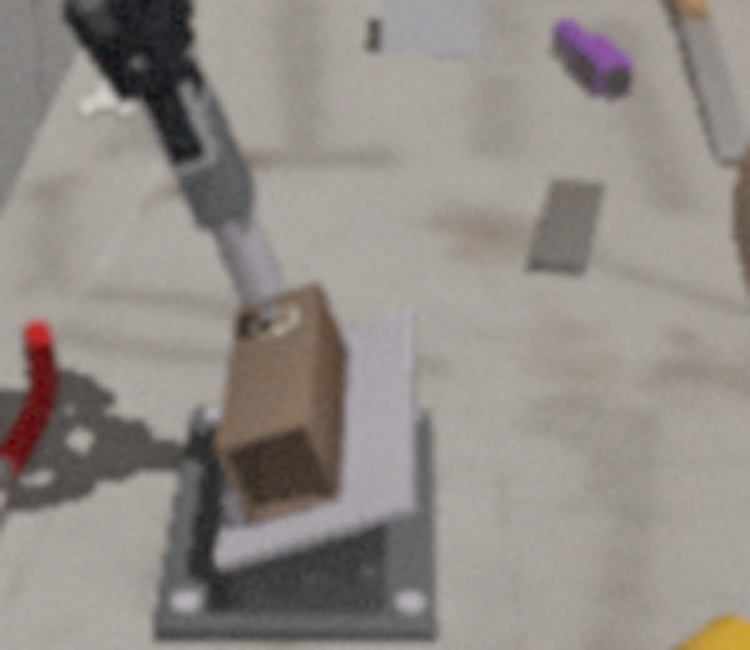

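{"api": "arm_command", "payload": {
  "motion": [
    {"x": 0, "y": 0, "z": 1, "rx": 0, "ry": 0, "rz": 0, "hand": 1},
    {"x": 0, "y": 0, "z": 2, "rx": 0, "ry": 0, "rz": 0, "hand": 1},
    {"x": 0, "y": 0, "z": 3, "rx": 0, "ry": 0, "rz": 0, "hand": 1},
    {"x": 0, "y": 0, "z": 4, "rx": 0, "ry": 0, "rz": 0, "hand": 1},
    {"x": 0, "y": 0, "z": 4, "rx": 0, "ry": 0, "rz": 0, "hand": 1}
  ]
}}

```text
clock: 17.5
tcp_pos: [0.4542, -0.2633, 0.1416]
orientation: [0.175, -0.013, 0.984, 0.003]
wrist_force: [-0.7, 0.1, 1.4]
finger_gap: 0.0253
```

```bash
python3 chk.py
```

```text
17.5 gap 0.025311184818073953 tip bed mm [ 0.1  29.24 38.21] F bed [-0.23  0.15  1.56] ang err deg 0.23 [0.08 0.22 0.  ]
```

{"api": "arm_command", "payload": {
  "motion": [
    {"x": 0, "y": 0, "z": 1, "rx": 0, "ry": 0, "rz": 0, "hand": 1},
    {"x": 0, "y": 0, "z": 2, "rx": 0, "ry": 0, "rz": 0, "hand": 1},
    {"x": 0, "y": 0, "z": 3, "rx": 0, "ry": 0, "rz": 0, "hand": 1},
    {"x": 0, "y": 0, "z": 3, "rx": 0, "ry": 0, "rz": 0, "hand": 1},
    {"x": 0, "y": 0, "z": 3, "rx": 0, "ry": 0, "rz": 0, "hand": 1},
    {"x": 0, "y": 0, "z": 3, "rx": 0, "ry": 0, "rz": 0, "hand": 1}
  ]
}}

```text
clock: 18.25
tcp_pos: [0.4552, -0.2632, 0.1388]
orientation: [0.175, -0.013, 0.984, 0.003]
wrist_force: [-1.9, -1.0, 1.8]
finger_gap: 0.0252
```

```bash
python3 - <<'E'
from gz import *
F=[];Z=[]
for i in range(10):
    p=snap('side','side_f.png'); t,R0,s=cur(); F.append(s['wrist_force']@B); Z.append((t+R0.apply(TIP)-BO)@B*1e3)
print(np.mean(F,0),np.std(F,0),np.mean(Z,0),np.std(Z,0),s['clock'])
cv2.imwrite('pics/side_fc.png',cv2.resize(p['image'][200:300,200:300,::-1],None,fx=6,fy=6,interpolation=cv2.INTER_CUBIC))
p=snap('wrist','wrist_f.png')
E
python3 tube.py g wrist side; python3 chk.py
```

```text
[-0.58013605 -0.53091969  2.12095818] [0.32347507 0.37978785 0.42490479] [ 0.09166141 29.25585097 35.19144434] [0.01925654 0.02060313 0.01814205] 18.75
18.8 [ 0.45521928 -0.26320702  0.13870601] 0.025472278430104463 F bed [-0.536199   -0.47385269  2.74801554]
wrist
face tilt deg [ 0.1  -0.12] z at 0 0.0409 9107 rect bed mm [ 0.3 -3.3] [120.4  40.8] 89.74
  y -0.047 x [-0.0199  0.0193]
  y -0.027 x [-0.0198  0.0193]
  y -0.007 x [-0.0197  0.0194]
  y 0.013 x [-0.0196  0.019 ]
  y 0.033 x [-0.0196  0.0066]
  bed z 0.0008707092965032227 y [-0.07866864  0.07991822] xmax 0.049606611240422385
side
face tilt deg [-0.08 -0.02] z at 0 0.0393 473 rect bed mm [-2.6 -5.7] [122.8  40.5] 89.35
  y -0.051 x [-0.0226  0.0168]
  y -0.031 x [-0.0221  0.016 ]
  y -0.011 x [-0.0219  0.0173]
  y 0.009 x [-0.0222  0.0165]
  y 0.029 x [-0.022   0.0173]
  bed z -0.000562765978686427 y [-0.082497    0.07706563] xmax 0.047225319745225716
18.9 gap 0.02518278142568225 tip bed mm [ 0.08 29.29 35.17] F bed [-0.89 -0.3   2.55] ang err deg 0.23 [0.08 0.21 0.  ]
```

View pics/side_fc.png

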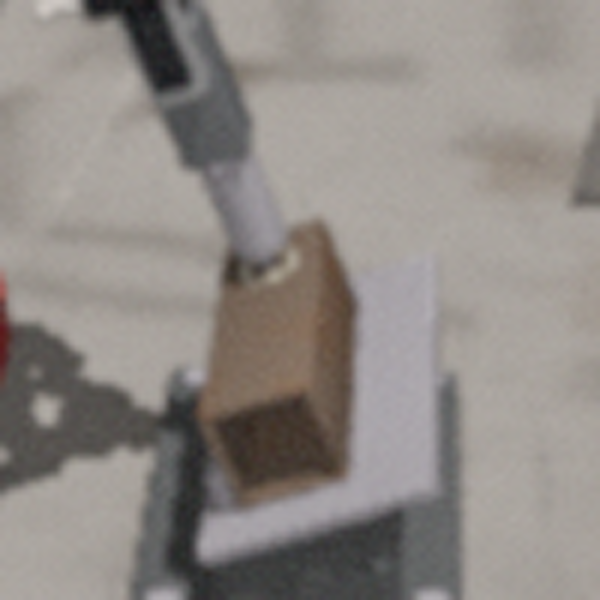

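View pics/wrist_f.png

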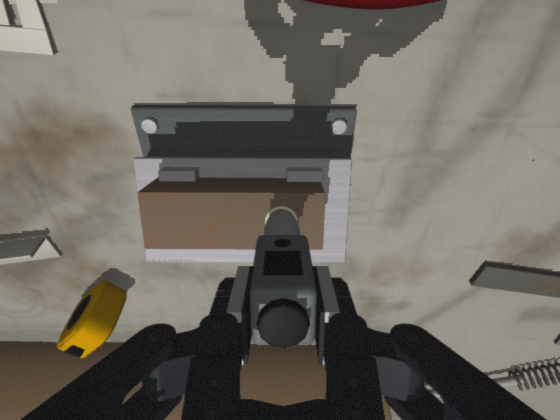

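```bash
python3 - <<'E'
from snap import *
print(np.abs(get_state()['qvel']).max()); print(hand_in())
E
```

```text
0.001488384998755293
the job is handed in; nothing more can be done
None
```

The tube is on the sloping rest and let go, the gauge is held square on the chalk ring with its tip pressed about half way in, and the job is handed in. The clock read about 19 s of the 61 s allowed.

**Tube:** I laid it chalked face up on the bed, slid it down against both stops and released it. In the last check it was about 0.3 mm from the ideal line across the slope and about 4 mm off the middle along the bed. Its face was flat to the bed within 0.2° and in line within about 0.7°.

**Gauge:** I took the grey gauge from the stand, not the purple look-alike. By the arm's readings the tip is about 0.5 mm from the ring's centre and the pen within 0.3° of square. The tip is 5 to 5.7 mm in by position. The wrist force of about 3.5 to 4 N agrees with that. The arm was still.

**Things that disagreed or happened on the side:**
- **Camera offset:** The side and wrist cameras differed by about 2 to 3 mm in absolute position. They agreed once measured relative to the bed.
- **Purple look-alike:** It stood upright at the start but was lying on the table by the time I gripped the tube. I do not think the arm came near it.
- **Flat offcut:** It looked unmoved in the later side pictures, though I did not measure it again at the end.

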